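# Clamp the assay cassettes in the dock and start the run

### The job

Load every assay cassette lying on the bench into the clamp dock, one to a bay (any bay), lying flat on the bay floor: swing up a bay's clamp lever, set the cassette in, and swing the lever fully shut. When all the cassettes are in and all three levers are fully down, the one of an empty bay too, start the run: push the knob on the control box fully down and, holding it down, turn it clockwise to its stop, then let it spring up. Leave everything else on the bench where it stands.

Things in the scene. Friction and masses are not known exactly. Their poses are not given: they have to be found in the camera images.
- dock: clamp dock fixed to the bench: white base plate 130 (x) x 240 (y) x 20 tall with three bays side by side, 80 apart along y, each with its own clamp lever. Origin under the middle bay on the bench; +x points to the hinge side (away from the robot), z up (sizes in mm)
- bay1 (a point): centre of the floor of the left (+y) bay, 20 above the bench; axes as the dock. The bay is 56 (x) x 38 (y) inside with an 8 tall, 5 thick rim, so a 50 x 32 cassette lies in it with its length along x with 3 of play on each side (sizes in mm)
- lever1 (a joint): angle (rad) of the left (+y) bay's clamp lever: 0 = fully shut, lying level over the bay towards the robot, its underside 2 mm above a seated cassette; grows as it swings up; 1.57 upright; stop at 2.2, leaning back. Stiff hinge (about 1 N at the handle): it stays where it is left. Open past about 1.8 it leaves room for a gripper above the bay. Starts anywhere from 0 to 0.5
- lever1_handle (a point): centre of the round black handle at the free end of lever 1: cylinder along dock y, 18 diameter, 16 wide, 95 from the hinge, whose axis runs along dock y, 45 behind (+x of) the bay centre and 30.5 above the bay floor; pinch its two flat ends (along dock y). The steel bar behind it is 10 wide, 9 thick (sizes in mm)
- bay2 (a point): centre of the floor of the middle bay, 20 above the bench; axes as the dock. The bay is 56 (x) x 38 (y) inside with an 8 tall, 5 thick rim, so a 50 x 32 cassette lies in it with its length along x with 3 of play on each side (sizes in mm)
- lever2 (a joint): angle (rad) of the middle bay's clamp lever: 0 = fully shut, lying level over the bay towards the robot, its underside 2 mm above a seated cassette; grows as it swings up; 1.57 upright; stop at 2.2, leaning back. Stiff hinge (about 1 N at the handle): it stays where it is left. Open past about 1.8 it leaves room for a gripper above the bay. Starts anywhere from 0 to 0.5
- lever2_handle (a point): centre of the round black handle at the free end of lever 2: cylinder along dock y, 18 diameter, 16 wide, 95 from the hinge, whose axis runs along dock y, 45 behind (+x of) the bay centre and 30.5 above the bay floor; pinch its two flat ends (along dock y). The steel bar behind it is 10 wide, 9 thick (sizes in mm)
- bay3 (a point): centre of the floor of the right (-y) bay, 20 above the bench; axes as the dock. The bay is 56 (x) x 38 (y) inside with an 8 tall, 5 thick rim, so a 50 x 32 cassette lies in it with its length along x with 3 of play on each side (sizes in mm)
- lever3 (a joint): angle (rad) of the right (-y) bay's clamp lever: 0 = fully shut, lying level over the bay towards the robot, its underside 2 mm above a seated cassette; grows as it swings up; 1.57 upright; stop at 2.2, leaning back. Stiff hinge (about 1 N at the handle): it stays where it is left. Open past about 1.8 it leaves room for a gripper above the bay. Starts anywhere from 0 to 0.5
- lever3_handle (a point): centre of the round black handle at the free end of lever 3: cylinder along dock y, 18 diameter, 16 wide, 95 from the hinge, whose axis runs along dock y, 45 behind (+x of) the bay centre and 30.5 above the bay floor; pinch its two flat ends (along dock y). The steel bar behind it is 10 wide, 9 thick (sizes in mm)
- cassette1: loose white assay cassette, 50 (x) x 32 (y) x 24 tall, about 60 g, small window on top; origin at the centre of its underside; the same either way round in a bay. Two or three cassettes are present, all alike (sizes in mm)
- cassette2: loose white assay cassette, 50 (x) x 32 (y) x 24 tall, about 60 g, small window on top; origin at the centre of its underside; the same either way round in a bay. Two or three cassettes are present, all alike (sizes in mm)
- cassette3: loose white assay cassette, 50 (x) x 32 (y) x 24 tall, about 60 g, small window on top; origin at the centre of its underside; the same either way round in a bay. Two or three cassettes are present, all alike (sizes in mm)
- control: white control box fixed to the bench, 90 x 90 x 35 tall, carrying the start knob on its top; origin at the centre of its underside (sizes in mm)
- knob_press (a joint): how far the start knob is pushed down (m): 0 up, 0.007 at the bottom stop; spring about 2.5 N at the top, 6.6 N at the bottom
- knob_turn (a joint): turn of the start knob (rad), growing clockwise seen from above; starts at 0 to 0.2, stop at 1.3; light friction (0.03 N m), it stays where it is left
- knob_grip (a point): grip point on the knob's axis, 72 above the bench when up (9 below the top of the bar); it moves and turns with the knob. The grip is an upright grey bar 38 long (its x) x 13 wide (its y) x 30 tall on a flange of 44 diameter whose top is 21 below this point (sizes in mm)
- tube_rack: loose bystander: magenta 200 x 90 x 50 tube rack with short clear tubes standing out 24 above it; origin at the centre of its underside (sizes in mm)
- tip_box: loose bystander: green box with lime lid, 122 x 87 x 65 tall; origin at the centre of its underside (sizes in mm)
- tube_a: loose bystander: white tube with blue cap, 30 diameter, 115 tall, standing; origin at the centre of its underside (sizes in mm)
- tube_b: loose bystander: another such tube, 30 diameter, 115 tall, standing; origin at the centre of its underside (sizes in mm)
- reagent: loose bystander: amber bottle with black cap, 60 diameter, 120 tall; origin at the centre of its underside (sizes in mm)
- timer: loose bystander: flat white bench timer, 55 x 55 x 16 tall; origin at the centre of its underside (sizes in mm)
- dish: loose bystander: shallow white dish, 64 across, 16 tall; origin at the centre of its underside (sizes in mm)
Not all that is in view belongs to the job. Leave any turquoise or yellow look-alike of the cassette1 alone. Of the things that look like the control, the larger one is meant.

How it is judged:
By the outcome, as a careful person would: the job done as asked, in the order asked, and still so for the second after the job is handed in, with the robot touching nothing.
Of cassette1, cassette2, cassette3 only 2 to 3 are there at a start; the rules pass over those that are not, and their reading is None.
At some moment in a run one of cassette1, cassette2, cassette3 may be knocked a few centimetres aside while the robot is not near it.
It also fails if it takes over 210 s, if anything falls off the work surface, if the arm or the gripper's body presses on something with over 40 N, if the wrist force passes 120 N, or if a joint passes its speed limit or range.

### The arm

A 6-joint arm with a two-finger parallel gripper is mounted at the origin on the work surface. World frame = base frame: x ahead of the robot, y to its left, z up, the work surface at z = 0. Lengths are in m, angles in rad, forces in N, time in s.
With the tool pointing down it reaches from about 0.35 to 0.85 m from the base axis. Payload 8.1 kg.
Tool frame: the origin (TCP) lies on the centre line of the jaws, within the pads' length; the fingertips stand robot.tips_ahead ahead of it and the grasp point (between the pads) lies 6 mm ahead of it (robot.tips_ahead is the distance from the TCP to the fingertips, in m); z points along the fingers, y is the line along which they close (so a half turn about z gives the same grasp; the last joint's range is limited). The gripper opens to 93 mm and grips with 3 to 60 N. Pads are 15 mm wide; open, the fingers measure 128 mm over their backs; the gripper's body (75 mm by 188 mm) begins 65 mm behind the grasp point.
Start: joints at [1.189, 0.13, 1.488, -0, 1.523, -0.085], TCP at [0.175, 0.574, 0.22] pointing down, gripper open.
Joint ranges: [-2.96, 2.96], [-0.89, 2.26], [0.02, 2.5], [-1.34, 4.48], [0, 2.73], [-2.66, 2.66]. Speed limits (rad/s): [2.39, 2.39, 2.79, 3.14, 3.14, 3.14].

### API

Orientations are given as a rotation vector (axis times angle).
In Python, from plant import robot gives the robot as it stands.
- The arm moves only by the tool apply_moves, never from a script. Its arguments are lists of equal length, an entry for each row: "delta_pos": the shift along the tool's x, y, z in cm, a list of three; "twist": the turn about the tool's z in rad. A call has 1 to 8 rows; each row shifts and turns the commanded pose from where the row before left it, along the tool's axes as they then stand; what a row does not reach is not made up. A row lasts 1/8 s, in which the tool goes at most 62.5 mm and 10.7 degrees, less where a joint would pass 70% of its speed; a pose out of reach is approached as far as the arm can. A call with a gripper value outside its range is refused whole. "gripper" is the finger opening in cm, from 0 to 9.3, set as the call begins (left out, the last holds). The fingers move at their own pace and stop on an object; "squeeze" is the grip in N (left out, the last holds). Time passes only in rows, so rows that do not move let the fingers close. It gives the time, the measured TCP pose, the force, the opening and the grip force at its end, in the units of the state.
- robot.read_state(): the state, without advancing time (a new reading comes with each control period).
- robot.read_camera(name): name is "side" or "top" or "wrist"; returns a dict with "frame" (420x560x3 uint8, red, green, blue), "vertical_fov" (degrees; the focal length in pixels is half the picture's height over the tangent of half this angle, whatever the lens; pixels are square), "cx", "cy" (the principal point, pixels), "R" (3x3) and "t" (3): a world point X has camera coordinates R X + t. Camera axes: x right, y down, z forward; pixel columns grow to the right and rows downward; lengths in m; the calibration is good to about 2 mm. A picture is of the moment at which its call begins. There is no depth.
- robot.close_job(): hands the job in; it is judged then, once.
The state is a dict: "t": time; "q": joint angles; "dq": joint speeds; "joint_torque": joint torques, N m; "tool_pos": TCP position; "orientation": TCP orientation; "force": force on the tool from outside, world axes, zero at the start; "wrist_torque": the same for the moment, N m; "opening": finger opening in m; "gripper_force": force on a finger pad.
Only numpy, scipy, OpenCV 4.12 (cv2) and the standard library are available. Lean on these libraries where they do the work, as an engineer would, in place of code of your own. Each camera call takes 0.05 s, during which the arm holds its last target. There are 200 camera calls.

## Working session

There is one attempt and no reset: what is moved stays moved. The work goes in short steps, Python scripts to look and compute and a tool call to move; the robot and the scene stay as the last step left them, time stands still between calls to the robot, and variables do not carry over. Pictures are saved under pics/ and viewed, at most 14 in all, crops included, and the job is handed in when it is done.

Besides the shell and the picture viewer there is one more tool, called as name([rows], argument=value, ...), one row to a line, values as JSON. apply_moves: Moves the arm, as the interface text tells. Its arguments: {"type":"object","properties":{"delta_pos":{"type":"array"},"twist":{"type":"array"},"gripper":{"type":"number"},"squeeze":{"type":"number"}},"required":["delta_pos","twist"]}

```bash
ls; mkdir -p pics
python3 - <<'E'
from plant import robot
import cv2,numpy as np
s=robot.read_state();print(s['tool_pos'],s['orientation'],robot.tips_ahead)
for n in("top","side"):
    c=robot.read_camera(n);cv2.imwrite(f"pics/{n}0.png",cv2.resize(c["frame"][:,:,::-1],(800,600),interpolation=cv2.INTER_CUBIC))
    print(n,c["vertical_fov"],c["cx"],c["cy"],c["R"],c["t"])
E
```

```text
pics
[0.1752687  0.57325554 0.21941729] [-4.64518888e-01 -3.10664089e+00  2.73909939e-03] 0.025
top 54.51403431430683 282.56129708364637 207.16828608979796 [[-0.0260433  -0.99965613 -0.00305959]
 [-0.99876103  0.02614957 -0.04233927]
 [ 0.04240471  0.00195315 -0.99909861]] [0.02125291 0.55224778 1.16410044]
side 44.61420101343213 277.3302203528027 210.45061994480247 [[ 0.90069988 -0.43431488  0.01050269]
 [-0.21475789 -0.46612819 -0.85825611]
 [ 0.377649    0.77077564 -0.51311416]] [-0.50365906  0.18853236  1.24907777]
```

View pics/top0.png

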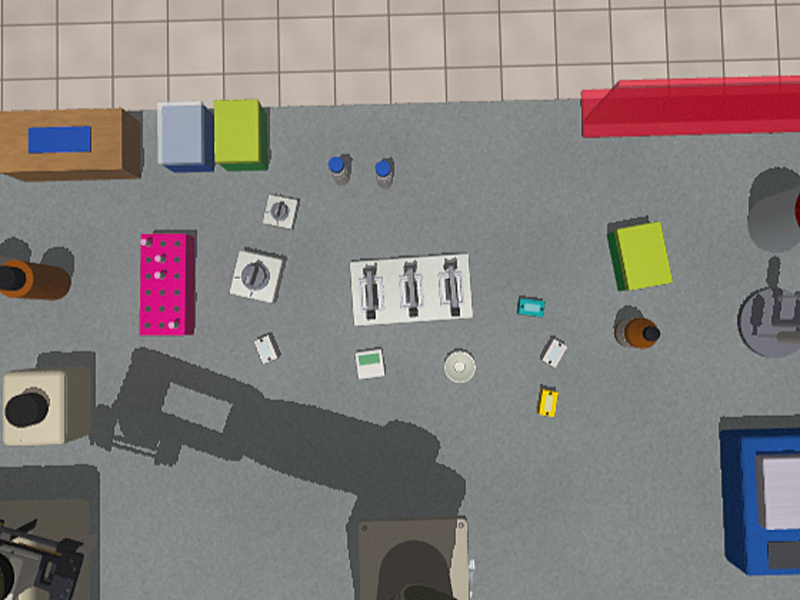

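View pics/side0.png

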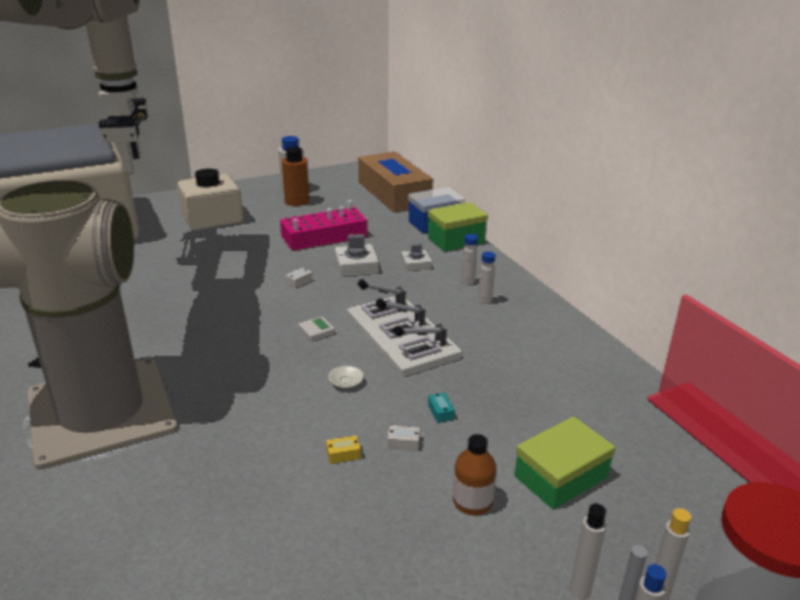

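The top view (800 px scale) shows two white cassettes, at (266,349) and (554,352). The turquoise one at (530,307) and the yellow one at (548,402) are look-alikes. The timer is at (369,363) and the dish at (459,366). Of the two control boxes, at (257,276) and (280,211), the first is larger, so that's the one meant. I'll confirm with an enlarged crop.

```bash
cat > h.py <<'E'
import cv2,numpy as np
from plant import robot
from scipy.spatial.transform import Rotation as Ro
def crop(n,x0,y0,x1,y1,k,out):
    c=robot.read_camera(n);f=c["frame"][y0:y1,x0:x1,::-1]
    cv2.imwrite("pics/"+out,cv2.resize(f,None,fx=k,fy=k,interpolation=cv2.INTER_CUBIC));return c
def world(c,u,v,z):
    """pixel (native) to world point at height z"""
    f=c["frame"].shape[0]/2/np.tan(np.radians(c["vertical_fov"])/2)
    d=c["R"].T@np.array([(u-c["cx"])/f,(v-c["cy"])/f,1.]);o=-c["R"].T@c["t"]
    return o+d*(z-o[2])/d[2]
def proj(c,X):
    f=c["frame"].shape[0]/2/np.tan(np.radians(c["vertical_fov"])/2)
    p=np.atleast_2d(X)@c["R"].T+c["t"];return p[:,:2]/p[:,2:]*f+[c["cx"],c["cy"]]
E
python3 -c "
from h import *
c=crop('top',155,125,405,300,3.2,'c1.png')
print(world(c,187,244,.024),world(c,388,246,.024),world(c,257*.7,276*.7,.04),world(c,410*.7,290*.7,.02))"
```

```text
[0.4543422  0.28137792 0.024     ] [ 0.43387976 -0.28974873  0.024     ] [0.59842914 0.29530499 0.04      ] [ 0.56388123 -0.00621473  0.02      ]
```

View pics/c1.png

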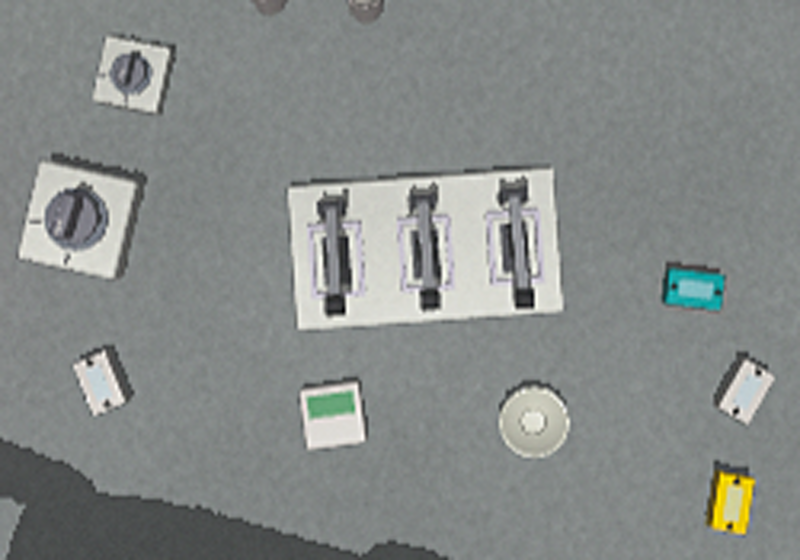

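The crop confirms two white cassettes with windows at (102,381) and (745,388), and the larger control at (78,219). The dock corners, lever handles and bays are all readable.

```bash
cat >> h.py <<'E'
def W(c,pts,z,x0,y0,k): return np.array([world(c,(u+.5)/k-.5+x0,(v+.5)/k-.5+y0,z)[:2] for u,v in pts])
E
python3 - <<'E'
from h import *
np.set_printoptions(precision=4,suppress=True)
c=robot.read_camera('top')
w=lambda p,z:W(c,p,z,155,125,3.2)
def rect(n,p,z):
    q=w(p,z);m=q.mean(0);e=[np.linalg.norm(q[i]-q[(i+1)%4]) for i in range(4)]
    a=(q[1]-q[2])+(q[0]-q[3]);print(n,m,'edges',np.array(e),'x-axis deg',np.degrees(np.arctan2(a[1],a[0])))
rect('dock',[(289,185),(552,167),(563,311),(298,329)],.02)
rect('casL',[(74,363),(102,348),(121,402),(94,415)],.024)
rect('casR',[(744,356),(773,374),(747,424),(716,402)],.024)
rect('ctrl',[(39,163),(137,178),(118,278),(19,258)],.035)
print('knob bar centre',w([(70,220)],.081),'flange',w([(78,218)],.051))
for z in(.05,.075,.1):print(z,w([(335,304),(430,298),(524,297)],z))
E
```

```text
dock [ 0.5664 -0.0081] edges [0.2366 0.1295 0.2373 0.1294] x-axis deg 2.4442463306758233
casL [0.4544 0.2865] edges [0.0282 0.051  0.0265 0.0496] x-axis deg 19.28451184894494
casR [ 0.4333 -0.2882] edges [0.0301 0.0501 0.0335 0.0479] x-axis deg -31.37902185342977
ctrl [0.5991 0.2988] edges [0.0881 0.0901 0.0896 0.086 ] x-axis deg -12.194259793985395
knob bar centre [[0.5947 0.2941]] flange [[0.5987 0.2949]]
0.05 [[ 0.5179  0.0724]
 [ 0.5209 -0.0105]
 [ 0.5197 -0.0924]]
0.075 [[ 0.5175  0.0709]
 [ 0.5205 -0.0102]
 [ 0.5193 -0.0902]]
0.1 [[ 0.5172  0.0694]
 [ 0.5201 -0.0098]
 [ 0.5189 -0.0881]]
```

```bash
python3 -c "
from h import *
c=crop('side',235,185,335,265,7,'s1.png')"
```

```text
(no output)
```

View pics/s1.png

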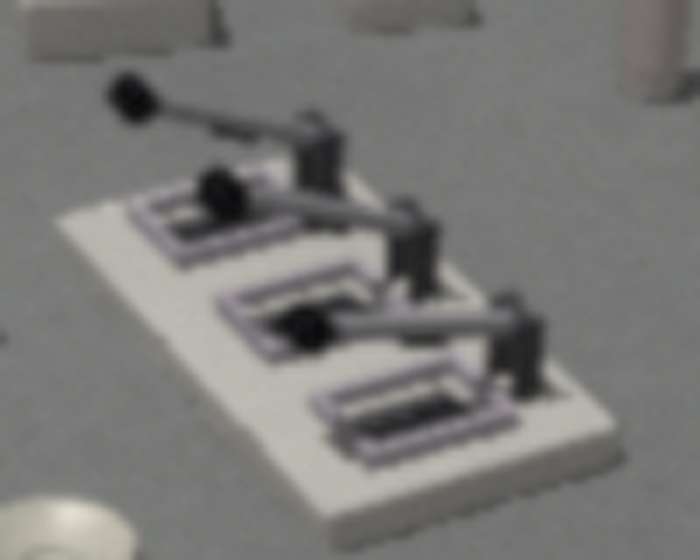

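The side crop shows the handles at (134,98), (224,193) and (311,327). All three levers are partly raised, lever 1 the most. I'll fit the angles.

```bash
cat >> h.py <<'E'
D=np.array([.5664,-.0081,0]);DY=np.radians(2.44)
def dock(x,y,z):
    c,s=np.cos(DY),np.sin(DY);return D+[c*x-s*y,s*x+c*y,z]
def handle(i,a): return dock(.045-.095*np.cos(a),.08*(2-i),.0505+.095*np.sin(a))
def go(p,yaw=None):
    """what to move: tool-frame cm and twist to bring the grasp point to p, closing axis at yaw deg"""
    s=robot.read_state();R=Ro.from_rotvec(s['orientation']).as_matrix();y=np.arctan2(R[1,1],R[0,1])
    tw=0
    if yaw is not None: tw=-((np.radians(yaw)-y+np.pi/2)%np.pi-np.pi/2)
    R2=R@Ro.from_euler('z',tw).as_matrix()
    g=s['tool_pos']+.006*R[:,2]
    print('t',round(s['t'],2),'grasp',g.round(4),'closing yaw',np.degrees(y).round(2),'twist',round(tw,3),'then shift cm',(R2.T@(p-g)*100).round(2),'q6',round(s['q'][5],2),'F',np.round(s['force'],1))
E
python3 - <<'E'
from h import *
c=robot.read_camera('side');k=7
P=lambda X:((proj(c,X)-[235,185]+.5)*k-.5).round(0)
print('dock corners',P(np.array([dock(-.065,.12,.02),dock(-.065,-.12,.02),dock(.065,-.12,.02)])))
t=robot.read_camera('top')
for i,m in((1,(134,98)),(2,(224,193)),(3,(311,327))):
    A=np.linspace(0,.55,111);pr=P(np.array([handle(i,a) for a in A]));e=np.linalg.norm(pr-m,axis=1);j=e.argmin()
    print(i,A[j],e[j]/7,handle(i,A[j]),(proj(t,handle(i,A[j]))-[155,125]+.5)*3.2)
go(handle(1,.45),92.44)
E
```

```text
dock corners [[ 53. 214.]
 [325. 514.]
 [621. 422.]]
1 0.41500000000000004 1.2777531299998799 [0.52109612 0.07004212 0.08880304] [[335.39436768 300.0341544 ]]
2 0.4 1.0400156984686455 [ 0.52393774 -0.00990939  0.08749474] [[430.26734953 294.20834129]]
3 0.25 1.0101525445522108 [ 0.52280183 -0.09003039  0.07400338] [[524.042465  293.3974917]]
t 0.35 grasp [0.1754 0.5736 0.2142] closing yaw 72.99 twist -0.339 then shift cm [-32.54 -51.78  12.25] q6 -0.09 F [ 0.2 -0.4  0.2]
```

apply_moves([
  [0, 0, 0],
  [0, 0, 0],
  [-2.7, -4.3, 0],
  [-2.7, -4.3, 0],
  [-2.7, -4.3, 0],
  [-2.7, -4.3, 0],
  [-2.7, -4.3, 0],
  [-2.7, -4.3, 0],
], twist=[-0.17, -0.17, 0, 0, 0, 0, 0, 0], gripper=4)

```text
t: 1.35
tool_pos: [0.3492, 0.3217, 0.2206]
orientation: [-0.068, 3.14, 0.001]
force: [1.1, 0.5, 0.7]
opening: 0.0399
gripper_force: 0.0
```

apply_moves([
  [-2.7, -4.3, 0],
  [-2.7, -4.3, 0],
  [-2.7, -4.3, 0],
  [-2.7, -4.3, 0],
  [-2.7, -4.3, 0],
  [-2.7, -4.3, 0],
  [0, 0, 0],
], twist=[0, 0, 0, 0, 0, 0, 0])

```text
t: 2.22
tool_pos: [0.5227, 0.0693, 0.2203]
orientation: [-0.061, 3.141, -0.001]
force: [-0.8, 1.2, -0.2]
opening: 0.0399
gripper_force: 0.0
```

Run:
```python
from h import *
for a in (.4,): go(handle(1,a),92.44)
c=robot.read_camera('wrist');cv2.imwrite('pics/w1.png',c['frame'][:,:,::-1])
print('handle px',proj(c,handle(1,.4)),proj(c,np.array([dock(-.028,.08+s*.019,.028) for s in(-1,1)])), proj(c,dock(.045,.08,.0505)))
crop('top',0,100,560,420,1.4,'t2.png')
```

```text
t 2.23 grasp [0.5227 0.0693 0.2143] closing yaw 92.24 twist -0.004 then shift cm [ 0.21  0.09 12.68] q6 -1.57 F [-0.8  1.2 -0.2]
handle px [[286.85346545 196.19702874]] [[268.95225107 195.91379821]
 [304.59268942 195.83558322]] [[286.92514916 267.78545046]]
```

View pics/w1.png

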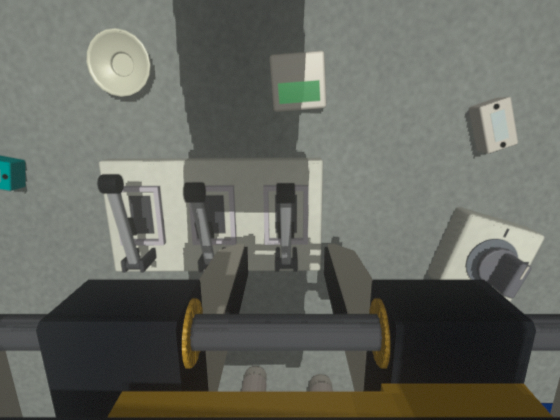

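View pics/t2.png

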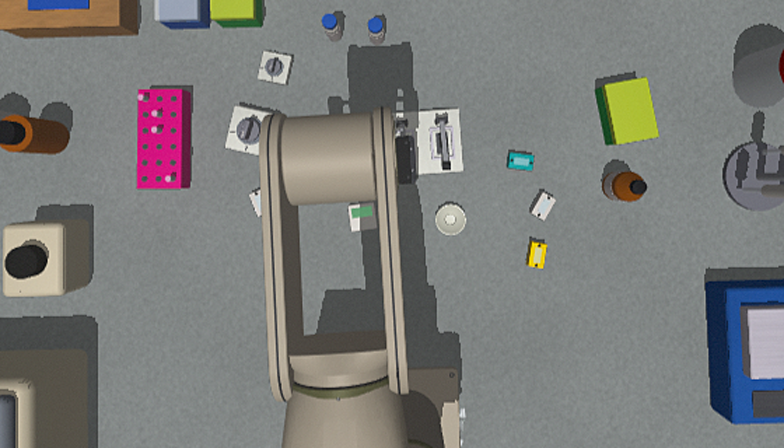

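The wrist view shows handle 1 at (286,193), against a prediction of (287,196), so the fit is good. The top view shows no third white cassette. Next I'll descend and pinch handle 1.

apply_moves([
  [0.2, 0.1, 2.6],
  [0, 0, 4],
  [0, 0, 4],
  [0, 0, 2],
  [0, 0, 0],
], twist=[0, 0, 0, 0, 0])

```text
t: 2.95
tool_pos: [0.5172, 0.0743, 0.0927]
orientation: [0.07, -3.137, -0.0]
force: [0.3, -0.4, 0.1]
opening: 0.0398
gripper_force: 0.0
```

apply_moves([
  [0, 0, 0],
  [0, 0, 0],
  [0, 0, 0],
  [0, 0, 0],
], twist=[0, 0, 0, 0], gripper=1, squeeze=12)

```text
t: 3.45
tool_pos: [0.5204, 0.0692, 0.0958]
orientation: [-0.066, 3.139, -0.011]
force: [-0.1, -18.5, 1.6]
opening: 0.0159
gripper_force: 12.0
```

Run:
```python
from h import *
go(handle(1,.4),92.44)
A=np.array([.4,.6,.8,1,1.2,1.4,1.6,1.8,2.0,2.1])
for i in range(len(A)-1):
    d=handle(1,A[i+1])-handle(1,A[i]);print(A[i+1],(np.r_[-np.hypot(d[0],d[1])*np.sign(d[0]),-d[2]]*100).round(2))
```

```text
t 3.45 grasp [0.5205 0.0691 0.0898] closing yaw 92.43 twist -0.0 then shift cm [-0.01  0.09  0.23] q6 -1.57 F [ -0.1 -18.5   1.6]
0.6 [-0.91 -1.66]
0.8 [-1.22 -1.45]
1.0 [-1.49 -1.18]
1.2 [-1.69 -0.86]
1.4 [-1.83 -0.51]
1.6 [-1.89 -0.13]
1.8 [-1.88  0.24]
2.0 [-1.79  0.61]
2.1 [-0.84  0.44]
```

apply_moves([
  [0, -0.1, 0],
  [-0.9, 0, -1.7],
  [-1.2, 0, -1.45],
  [-1.5, 0, -1.2],
  [-1.7, 0, -0.85],
  [0, 0, 0],
], twist=[0, 0, 0, 0, 0, 0])

```text
t: 4.2
tool_pos: [0.5744, 0.0715, 0.148]
orientation: [-0.065, 3.138, -0.007]
force: [0.9, -12.4, 1.0]
opening: 0.0147
gripper_force: 12.0
```

apply_moves([
  [-1.85, 0, -0.5],
  [-1.9, 0, -0.15],
  [-1.9, 0, 0.25],
  [-1.8, 0, 0.6],
  [-0.8, 0, 0.45],
  [0, 0, 0],
  [0, 0, 0],
], twist=[0, 0, 0, 0, 0, 0, 0])

```text
t: 5.08
tool_pos: [0.6562, 0.0751, 0.1414]
orientation: [-0.065, 3.138, -0.006]
force: [1.6, -10.8, 0.5]
opening: 0.0146
gripper_force: 12.0
```

Run:
```python
from h import *
go(handle(1,2.1),92.44)
```

```text
t 5.08 grasp [0.6562 0.0751 0.1354] closing yaw 92.38 twist -0.001 then shift cm [0.03 0.07 0.29] q6 -1.57 F [  1.6 -10.8   0.5]
```

apply_moves([
  [0, 0, 0],
  [0, 0, 0],
  [0, 0, -2],
  [0, 0, -3],
  [0, 0, -3],
], twist=[0, 0, 0, 0, 0], gripper=4)

```text
t: 5.7
tool_pos: [0.655, 0.0785, 0.2226]
orientation: [-0.069, 3.14, 0.0]
force: [-0.0, -0.7, 0.5]
opening: 0.0402
gripper_force: 0.0
```

apply_moves([
  [3.9, 4.4, 0],
  [3.9, 4.4, 0],
  [3.9, 4.4, 0],
  [3.9, 4.4, 0],
  [3.9, 4.4, 0],
  [0, 0, 2],
  [0, 0, 2],
  [0, 0, 0],
], twist=[0, 0, 0, 0, 0, -0.15, -0.15, 0], gripper=6)

```text
t: 6.7
tool_pos: [0.4496, 0.2895, 0.1799]
orientation: [0.536, -3.094, 0.0]
force: [-0.3, 0.2, 0.2]
opening: 0.0602
gripper_force: 0.0
```

Run:
```python
from h import *
go(np.array([.4544,.2865,.030]),109.3)
c=robot.read_camera('wrist');cv2.imwrite('pics/w2.png',cv2.resize(c['frame'][:,:,::-1],(800,600),interpolation=cv2.INTER_CUBIC))
```

```text
t 6.7 grasp [0.4496 0.2895 0.1739] closing yaw 109.66 twist 0.006 then shift cm [-0.38 -0.44 14.39] q6 -1.44 F [-0.3  0.2  0.2]
```

View pics/w2.png

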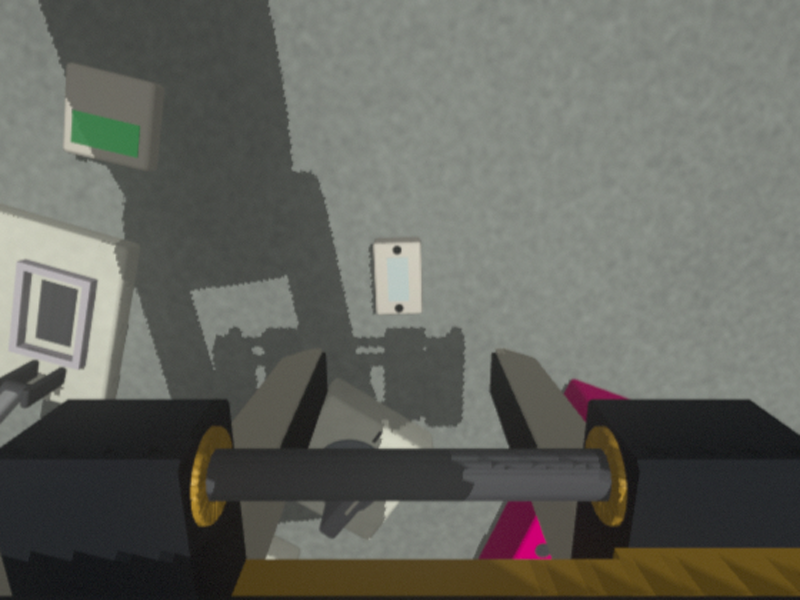

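The wrist view shows the cassette with corners at (373,242), (420,240), (421,313) and (376,314), nearly aligned with the jaws.

Run:
```python
from h import *
c=robot.read_camera('wrist')
q=np.array([world(c,u*.7,v*.7,.024)[:2] for u,v in [(373,242),(420,240),(421,313),(376,314)]])
m=q.mean(0);a=q[2]+q[3]-q[0]-q[1];b=q[1]-q[0]+q[2]-q[3]
ya=np.degrees(np.arctan2(b[1],b[0]));print(m,np.linalg.norm(a)/2,np.linalg.norm(b)/2,np.degrees(np.arctan2(a[1],a[0])),ya)
go(np.r_[m,.03],np.degrees(np.arctan2(a[1],a[0]))+90)
```

```text
[0.45487501 0.28370067] 0.050090415662742034 0.030907494380495126 20.75472576755201 111.45146870558251
t 6.8 grasp [0.4509 0.2897 0.1755] closing yaw 109.47 twist -0.022 then shift cm [-0.14 -0.71 14.55] q6 -1.44 F [ 0.6 -0.1 -0.2]
```

apply_moves([
  [0, 0, 0],
  [-0.15, -0.7, 2],
  [0, 0, 4],
  [0, 0, 4],
  [0, 0, 3],
  [0, 0, 1.5],
  [0, 0, 0],
  [0, 0, 0],
], twist=[-0.025, 0, 0, 0, 0, 0, 0, 0])

```text
t: 7.8
tool_pos: [0.4554, 0.2838, 0.0362]
orientation: [-0.574, 3.087, 0.001]
force: [0.2, 1.3, 0.3]
opening: 0.0599
gripper_force: 0.0
```

apply_moves([
  [0, 0, 0],
  [0, 0, 0],
  [0, 0, 0],
  [0, 0, 0],
  [0, 0, 0],
], twist=[0, 0, 0, 0, 0], gripper=2, squeeze=12)

```text
t: 8.43
tool_pos: [0.4544, 0.2834, 0.0349]
orientation: [0.575, -3.088, 0.0]
force: [-0.0, 0.5, -0.9]
opening: 0.0208
gripper_force: 0.0
```

Run:
```python
from h import *
go(np.array([.4549,.2837,.15]),None);go(dock(0,.08,.15),92.44)
```

```text
t 8.43 grasp [0.4544 0.2834 0.0289] closing yaw 111.1 twist 0 then shift cm [-6.000e-02  1.000e-02 -1.211e+01] q6 -1.48 F [-0.   0.5 -0.9]
t 8.43 grasp [0.4544 0.2834 0.0289] closing yaw 111.1 twist 0.326 then shift cm [ -9.95 -21.6  -12.11] q6 -1.48 F [-0.   0.5 -0.9]
```

The fingers closed to 21 mm with no force, so they aren't holding the cassette. I'll look.

Run:
```python
from h import *
c=robot.read_camera('wrist');cv2.imwrite('pics/w3.png',c['frame'][:,:,::-1])
```

```text
(no output)
```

View pics/w3.png

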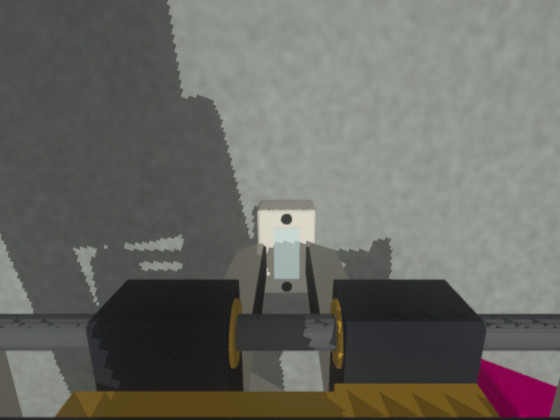

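Run:
```python
from h import *
c=robot.read_camera('wrist');s=robot.read_state();R=Ro.from_rotvec(s['orientation']).as_matrix()
print(s['opening'],s['gripper_force'],s['force'],s['tool_pos'])
for d in(-.02,0,.006,.025): print(d,proj(c,np.array([s['tool_pos']+R@[.0075*k,w,d] for k in(-1,1) for w in(-s['opening']/2,s['opening']/2)])).round(0).tolist())
q=np.array([world(c,u,v,.024) for u,v in [(259,209),(315,209)]]);print(q,np.linalg.norm(q[0]-q[1]))
f=210/np.tan(np.radians(c['vertical_fov'])/2);print(f,-c['R'].T@c['t'])
```

```text
0.01985551772852254 0.0 [-0.67224333  0.54491906  0.09285828] [0.45435166 0.28338387 0.03486948]
-0.02 [[264.0, 295.0], [307.0, 295.0], [264.0, 266.0], [307.0, 266.0]]
0 [[267.0, 275.0], [304.0, 275.0], [266.0, 249.0], [305.0, 249.0]]
0.006 [[267.0, 270.0], [304.0, 270.0], [267.0, 244.0], [304.0, 244.0]]
0.025 [[269.0, 256.0], [302.0, 256.0], [269.0, 232.0], [303.0, 232.0]]
[[0.43557215 0.26104997 0.024     ]
 [0.42486817 0.28870692 0.024     ]] 0.02965606389336688
344.39817543652197 [0.38317992 0.25603042 0.1992069 ]
```

Run:
```python
from h import *
crop('side',170,130,250,210,7,'s2.png')
```

```text
(no output)
```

View pics/s2.png

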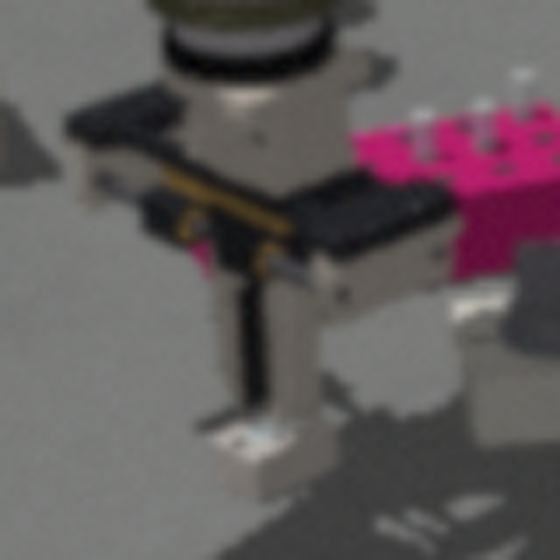

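Run:
```python
from h import *
c=robot.read_camera('side');s=robot.read_state();R=Ro.from_rotvec(s['orientation']).as_matrix()
P=lambda X:((proj(c,X)-[170,130]+.5)*7-.5).round(0).tolist()
for d in(-.02,0,.011,.025): print(d,P(np.array([s['tool_pos']+R@[.0075*k,w,d] for k in(-1,1) for w in(-s['opening']/2,s['opening']/2)])))
a=np.radians(21);u=np.array([np.cos(a),np.sin(a),0]);v=np.array([-u[1],u[0],0])
for z in(0,.024):print(z,P(np.array([np.array([.4545,.2835,z])+i*.025*u+j*.016*v for i,j in((-1,1),(-1,-1),(1,-1),(1,1))])))
print(s['joint_torque'])
```

```text
-0.02 [[299.0, 372.0], [270.0, 357.0], [274.0, 383.0], [245.0, 368.0]]
0 [[302.0, 411.0], [273.0, 396.0], [276.0, 422.0], [247.0, 407.0]]
0.011 [[303.0, 432.0], [274.0, 417.0], [278.0, 444.0], [249.0, 429.0]]
0.025 [[305.0, 459.0], [276.0, 444.0], [279.0, 471.0], [251.0, 456.0]]
0 [[214.0, 483.0], [260.0, 508.0], [344.0, 469.0], [298.0, 445.0]]
0.024 [[211.0, 437.0], [256.0, 461.0], [341.0, 423.0], [295.0, 400.0]]
[ 2.36568259e-03 -5.01385975e+01 -4.33457530e+01 -7.14721435e-03
  8.20224057e-02 -3.30255921e-05]
```

Both views put the real fingertips higher than `tips_ahead` implies, roughly at the TCP height. The pads closed above the cassette top, so I'll open and go lower, watching the force.

apply_moves([
  [0, 0, 0],
  [0, 0, 0],
  [0, 0, 0],
  [0, 0, 0.4],
  [0, 0, 0.4],
  [0, 0, 0.4],
  [0, 0, 0],
], twist=[0, 0, 0, 0, 0, 0, 0], gripper=5)

```text
t: 9.5
tool_pos: [0.454, 0.2832, 0.0223]
orientation: [0.575, -3.087, 0.0]
force: [0.3, 0.3, -0.7]
opening: 0.0499
gripper_force: 0.0
```

apply_moves([
  [0, 0, 0],
  [0, 0, 0],
  [0, 0, 0],
  [0, 0, 0],
], twist=[0, 0, 0, 0], gripper=2, squeeze=12)

```text
t: 10.0
tool_pos: [0.4546, 0.2835, 0.0231]
orientation: [-0.575, 3.088, 0.0]
force: [-0.2, -0.3, 0.4]
opening: 0.0316
gripper_force: 12.0
```

apply_moves([
  [0, 0, 0],
  [0, 0, 0],
  [0, 0, 0.2],
  [0, 0, 0.3],
  [0, 0, 0.3],
  [0, 0, 0],
], twist=[0, 0, 0, 0, 0, 0], gripper=5)

```text
t: 10.75
tool_pos: [0.454, 0.2832, 0.0144]
orientation: [0.575, -3.088, 0.0]
force: [1.0, -0.5, -0.4]
opening: 0.0499
gripper_force: 0.0
```

apply_moves([
  [0, 0, 0],
  [0, 0, 0],
  [0, 0, 0],
  [0, 0, 0],
], twist=[0, 0, 0, 0], gripper=2, squeeze=15)

```text
t: 11.25
tool_pos: [0.4545, 0.2835, 0.0151]
orientation: [-0.575, 3.088, 0.0]
force: [-0.2, -0.6, 1.3]
opening: 0.0316
gripper_force: 15.0
```

apply_moves([
  [0, 0, -1],
  [0, 0, -3],
  [0, 0, -4],
  [0, 0, -4],
  [0, 0, -2],
  [0, 0, 0],
  [0, 0, 0],
], twist=[0, 0, 0, 0, 0, 0.163, 0.163])

```text
t: 12.12
tool_pos: [0.4547, 0.2836, 0.1562]
orientation: [-0.058, 3.14, 0.001]
force: [-0.6, 0.6, -0.7]
opening: 0.0321
gripper_force: 15.0
```

Run:
```python
from h import *
go(dock(0,.08,.15),92.44)
c=robot.read_camera('wrist');cv2.imwrite('pics/w4.png',c['frame'][:,:,::-1])
```

```text
t 12.12 grasp [0.4547 0.2836 0.1502] closing yaw 92.12 twist -0.006 then shift cm [-9.920e+00 -2.162e+01  2.000e-02] q6 -1.15 F [-0.6  0.6 -0.7]
```

View pics/w4.png

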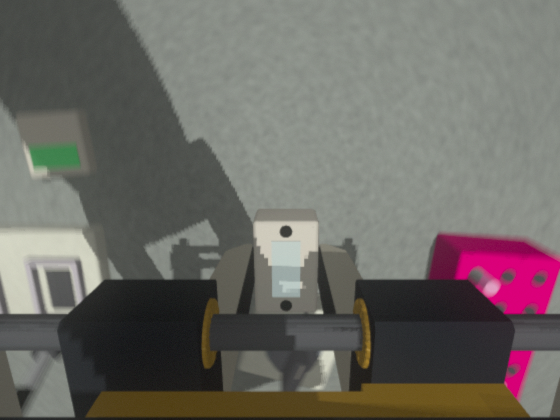

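The cassette is held, with its holes at (286,231) and (286,305). I'll work out its offset from the TCP.

Run:
```python
from h import *
c=robot.read_camera('wrist');s=robot.read_state();R=Ro.from_rotvec(s['orientation']).as_matrix()
z=s['tool_pos'][2]-.0151+.024
a,b=world(c,286,231,z),world(c,286,305,z)
q=[world(c,u,220,z) for u in(254.5,318)]
print(a,b,np.linalg.norm(a-b),'offset in tool',R.T@((a+b)/2-s['tool_pos']),'far edge',R.T@(q[0]-s['tool_pos']),R.T@(q[1]-s['tool_pos']))
# bay 1 inner rim check, rim top z .028
p=np.array([dock(x*.028,.08+y*.019,.028) for x,y in((-1,-1),(-1,1),(1,1),(1,-1))]);print(proj(c,p))
```

```text
[0.43428643 0.28298384 0.16457232] [0.47437359 0.28418483 0.16457232] 0.04010513903272089 offset in tool [ 0.00013708  0.00014035 -0.00890005] far edge [ 0.02588143 -0.01455133 -0.00891943] [ 0.02556911  0.0155894  -0.00891131]
[[ 35.59558306 276.63246467]
 [ 76.098368   276.16269269]
 [ 86.35562321 327.98052935]
 [ 47.68753717 328.40655612]]
```

Run:
```python
from h import *
np.set_printoptions(precision=1,suppress=True)
c=robot.read_camera('wrist');s=robot.read_state();R=Ro.from_rotvec(s['orientation']).as_matrix()
Rt=c['R']@R; tt=c['R']@s['tool_pos']+c['t']   # tool->cam
R1=Ro.from_rotvec([-.061,3.141,-.001]).as_matrix();p1=np.array([.5227,.0693,.2203])
c1=dict(c);c1['R']=Rt@R1.T;c1['t']=tt-c1['R']@p1
print('plate corners w1',proj(c1,np.array([dock(x,y,.02) for x,y in((-.065,.12),(-.065,-.12),(.065,-.12))])).tolist())
print('bay1 rim outer near',proj(c1,np.array([dock(-.033,.08+k*.024,.028) for k in(-1,1)])).tolist())
print('bay1 inner far',proj(c1,np.array([dock(.028,.08+k*.019,.028) for k in(-1,1)])).tolist())
t=robot.read_camera('top')
print('top rim outer near/far',((proj(t,np.array([dock(x,y,.028) for y in (.08,0,-.08) for x in(-.033,.033)]))-[155,125]+.5)*3.2-.5).tolist())
S=robot.read_camera('side')
print('side rim3 outer',((proj(S,np.array([dock(x,-.08+y,.028) for x,y in ((-.033,.024),(-.033,-.024),(.033,-.024),(.033,.024))]))-[235,185]+.5)*7-.5).tolist())
```

```text
plate corners w1 [[324.25372155224267, 159.72192160575054], [98.14821117057167, 161.42575203976685], [115.60498198280266, 272.8210594980128]]
bay1 rim outer near [[264.1472540102996, 191.3203182704286], [309.30501509006973, 190.99361529094625]]
bay1 inner far [[270.0038931426153, 244.76972961024117], [304.1974769278864, 244.54001628792872]]
top rim outer near/far [[338.3388978579555, 290.53313342195787], [333.42729988342876, 216.59459744435208], [428.18154477052525, 284.3514055548435], [423.053192710606, 210.42703631757195], [518.026003840189, 278.1695530001518], [512.6808889623668, 204.25935108902823]]
side rim3 outer [[319.13152841118824, 387.71972215909574], [379.80820824011676, 451.40128993938606], [529.536935371173, 405.8496185392268], [466.18879781029335, 344.55355609832105]]
```

```bash
python3 -c "
import cv2
f=cv2.imread('pics/w1.png')[150:265,180:330];cv2.imwrite('pics/w1z.png',cv2.resize(f,None,fx=5,fy=5,interpolation=cv2.INTER_CUBIC))"
```

```text
(no output)
```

View pics/w1z.png

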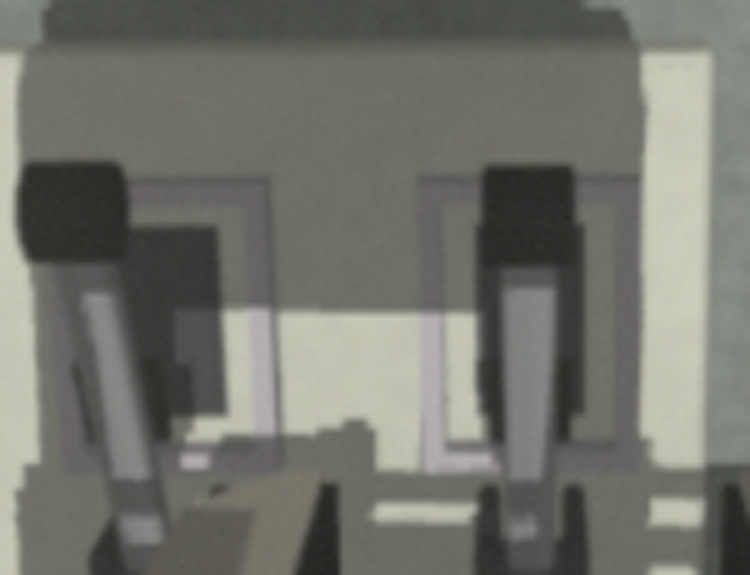

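```bash
sed -i 's/^D=.*/D=np.array([.5609,-.0088,0]);DY=np.radians(2.44)/' h.py
python3 - <<'E'
from h import *
go(dock(0,.08,.0351-.006),92.44)
E
```

```text
t 12.38 grasp [0.4544 0.2834 0.1492] closing yaw 92.63 twist 0.003 then shift cm [ -9.39 -21.65  12.01] q6 -1.15 F [ 0.3 -0.2 -1.2]
```

apply_moves([
  [-1.88, -4.33, 0],
  [-1.88, -4.33, 0],
  [-1.88, -4.33, 0],
  [-1.88, -4.33, 0],
  [-1.88, -4.33, 0],
  [0, 0, 4],
  [0, 0, 4],
  [0, 0, 0],
], twist=[0, 0, 0, 0, 0, 0, 0, 0])

```text
t: 13.38
tool_pos: [0.5541, 0.0707, 0.0712]
orientation: [0.069, -3.133, 0.0]
force: [-0.9, -0.2, -0.9]
opening: 0.0317
gripper_force: 15.0
```

apply_moves([
  [0, 0, 0],
  [0, 0, 0],
], twist=[0, 0])

```text
t: 13.62
tool_pos: [0.5592, 0.0713, 0.0775]
orientation: [-0.068, 3.137, 0.0]
force: [0.8, -0.2, -0.3]
opening: 0.0322
gripper_force: 15.0
```

Run:
```python
from h import *
go(dock(0,.08,.0351-.006),92.44)
c=robot.read_camera('wrist');cv2.imwrite('pics/w5.png',cv2.resize(c['frame'][130:340,140:420,::-1],None,fx=2.8,fy=2.8,interpolation=cv2.INTER_CUBIC))
```

```text
t 13.62 grasp [0.5592 0.0713 0.0715] closing yaw 92.47 twist 0.001 then shift cm [ 0.19 -0.01  4.23] q6 -1.58 F [ 0.8 -0.2 -0.3]
```

View pics/w5.png

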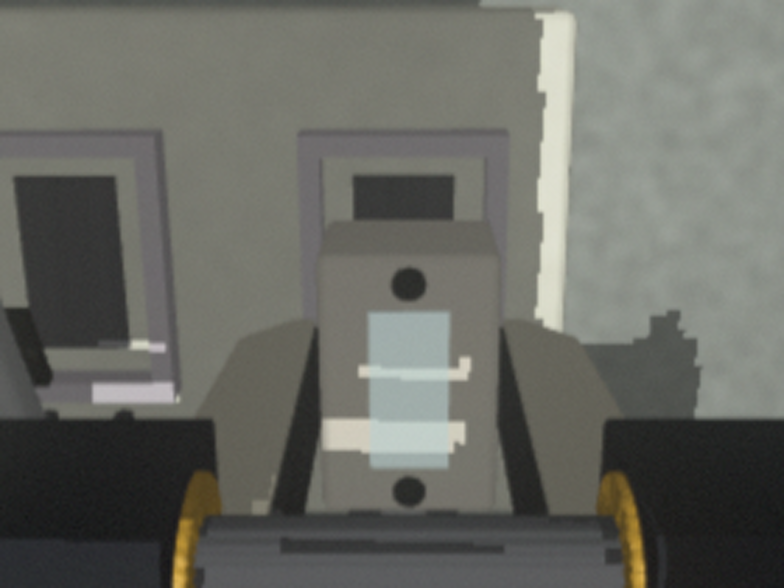

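Run:
```python
from h import *
np.set_printoptions(precision=4,suppress=True)
c=robot.read_camera('wrist');s=robot.read_state();zb=s['tool_pos'][2]-.0151
def dk(u,v,z):
    p=world(c,(u+.5)/2.8-.5+140,(v+.5)/2.8-.5+130,z)-dock(0,0,0);a=np.cos(DY),np.sin(DY)
    return np.array([a[0]*p[0]+a[1]*p[1],-a[1]*p[0]+a[0]*p[1]])
print('rim outer near',dk(299,131,.028),dk(508,131,.028),'expect -.033, .056/.104')
print('rim inner near',dk(321,156,.028),dk(486,156,.028),'expect -.028, .061/.099')
print('plate near',dk(300,8,.02),'plate left',dk(573,100,.02))
print('cass bottom near',dk(332,222,zb),dk(492,222,zb),'top near',dk(320,255,zb+.024),dk(500,255,zb+.024),'holes',dk(408,284,zb+.024),dk(409,491,zb+.024))
```

```text
rim outer near [-0.034   0.0553] [-0.0341  0.1022] expect -.033, .056/.104
rim inner near [-0.0283  0.0601] [-0.0284  0.0974] expect -.028, .061/.099
plate near [-0.0605  0.0555] plate left [-0.0398  0.1178]
cass bottom near [-0.0227  0.0651] [-0.0227  0.0962] top near [-0.0239  0.065 ] [-0.0239  0.0955] holes [-0.0187  0.0799] [0.0215 0.0801]
```

apply_moves([
  [0.2, -0.14, 0],
  [0, 0, 1.3],
  [0, 0, 1.3],
  [0, 0, 1],
  [0, 0, 0],
  [0, 0, 0],
], twist=[0, 0, 0, 0, 0, 0])

```text
t: 14.48
tool_pos: [0.555, 0.0696, 0.0383]
orientation: [0.066, -3.14, 0.0]
force: [-0.0, 0.3, -0.5]
opening: 0.0314
gripper_force: 15.0
```

apply_moves([
  [0, 0, 0.3],
  [0, 0, 0.2],
  [0, 0, 0],
], twist=[0, 0, 0])

```text
t: 14.85
tool_pos: [0.5565, 0.0696, 0.0361]
orientation: [-0.066, 3.139, -0.0]
force: [-6.5, -0.9, 16.0]
opening: 0.0321
gripper_force: 15.0
```

apply_moves([
  [0, 0, -0.1],
  [0, 0, 0],
  [0, 0, 0],
  [0, 0, -1.5],
  [0, 0, -3],
  [0, 0, -4],
  [0, 0, -4],
  [0, 0, 0],
], twist=[0, 0, 0, 0, 0, 0, 0, 0], gripper=4.5)

```text
t: 15.85
tool_pos: [0.5585, 0.0697, 0.1656]
orientation: [-0.066, 3.132, 0.0]
force: [0.2, 0.1, -0.6]
opening: 0.0452
gripper_force: 0.0
```

```bash
sed -i 's/^D=.*/D=np.array([.5603,-.0100,0]);DY=np.radians(2.44)/' h.py
python3 - <<'E'
from h import *
c=robot.read_camera('wrist');cv2.imwrite('pics/w6.png',cv2.resize(c['frame'][100:300,180:400,::-1],None,fx=3,fy=3,interpolation=cv2.INTER_CUBIC))
P=lambda X:(proj(c,X)-[180,100]+.5)*3-.5
print('expected top corners',P(np.array([dock(x*.025,.08+y*.016,.044) for x,y in((-1,-1),(-1,1),(1,1),(1,-1))])).round(0).tolist())
go(handle(1,2.1),92.44)
E
```

```text
expected top corners [[262.0, 211.0], [377.0, 211.0], [374.0, 380.0], [265.0, 380.0]]
t 15.9 grasp [0.5572 0.0696 0.1569] closing yaw 92.42 twist -0.0 then shift cm [-9.25  0.03  2.49] q6 -1.58 F [ 0.7 -0.5 -0.3]
```

View pics/w6.png

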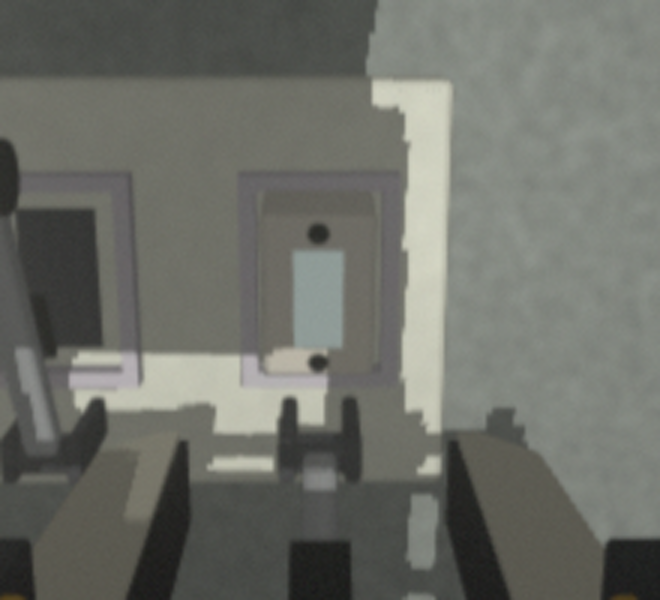

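The cassette's top corners at (261,212), (377,212) and (374,375) match the expected seated position, so it lies flat in bay 1. Next, close lever 1.

Run:
```python
from h import *
A=np.r_[2.17,np.arange(2,-.01,-.2)]
print([[round(float(9.5*(np.cos(b)-np.cos(a))),2),0,round(float(-9.5*(np.sin(b)-np.sin(a))),2)] for a,b in zip(A,A[1:])])
go(handle(1,2.17)+[0,0,-.003],92.44)
```

```text
[[1.4, 0, -0.79], [1.79, 0, -0.61], [1.88, 0, -0.24], [1.89, 0, 0.13], [1.83, 0, 0.51], [1.69, 0, 0.86], [1.49, 0, 1.18], [1.22, 0, 1.45], [0.91, 0, 1.66], [0.56, 0, 1.81], [0.19, 0, 1.89]]
t 15.9 grasp [0.5572 0.0696 0.1569] closing yaw 92.42 twist -0.0 then shift cm [-9.81  0.03  3.15] q6 -1.58 F [ 0.7 -0.5 -0.3]
```

apply_moves([
  [-3.3, 0, 0],
  [-3.3, 0, 0],
  [-3.2, 0, 0],
  [0, 0, 0],
  [0, 0, 1.7],
  [0, 0, 1.6],
  [0, 0, 0],
  [0, 0, 0],
], twist=[0, 0, 0, 0, 0, 0, 0, 0])

```text
t: 16.9
tool_pos: [0.6531, 0.0737, 0.127]
orientation: [0.066, -3.141, 0.0]
force: [0.1, -0.8, 1.4]
opening: 0.0452
gripper_force: 0.0
```

apply_moves([
  [0, 0, 0],
  [0, 0, 0],
  [0, 0, 0],
  [0, 0, 0],
], twist=[0, 0, 0, 0], gripper=1, squeeze=12)

```text
t: 17.4
tool_pos: [0.6536, 0.0742, 0.1273]
orientation: [-0.067, 3.14, 0.001]
force: [-0.6, 2.3, 1.5]
opening: 0.0156
gripper_force: 12.0
```

apply_moves([
  [1.4, 0, -0.8],
  [1.8, 0, -0.6],
  [1.9, 0, -0.25],
  [1.9, 0, 0.15],
  [1.85, 0, 0.5],
  [1.7, 0, 0.85],
  [0, 0, 0],
], twist=[0, 0, 0, 0, 0, 0, 0])

```text
t: 18.27
tool_pos: [0.5469, 0.0695, 0.1277]
orientation: [0.067, -3.139, -0.0]
force: [-0.2, 2.0, -2.6]
opening: 0.0159
gripper_force: 12.0
```

Run:
```python
from h import *
go(handle(1,1.0),92.44)
```

```text
t 18.27 grasp [0.5469 0.0695 0.1217] closing yaw 92.43 twist -0.0 then shift cm [-0.37  0.   -0.88] q6 -1.58 F [-0.2  2.  -2.6]
```

apply_moves([
  [1.5, 0, 1.15],
  [1.2, 0, 1.4],
  [0.9, 0, 1.6],
  [0.55, 0, 1.8],
  [0.2, 0, 1.9],
  [0, 0, 0],
  [0, 0, 0],
], twist=[0, 0, 0, 0, 0, 0, 0])

```text
t: 19.15
tool_pos: [0.5044, 0.0675, 0.0492]
orientation: [0.066, -3.14, -0.0]
force: [2.2, 2.3, -1.9]
opening: 0.0157
gripper_force: 12.0
```

apply_moves([
  [0, 0, 0.2],
  [0, 0, 0.2],
  [0, 0, 0],
], twist=[0, 0, 0])

```text
t: 19.52
tool_pos: [0.5046, 0.0675, 0.0468]
orientation: [0.066, -3.141, -0.0]
force: [-6.9, 2.1, 9.5]
opening: 0.0159
gripper_force: 12.0
```

apply_moves([
  [0, 0, 0],
  [0, 0, 0],
  [0, 0, -2.5],
  [0, 0, -2.5],
  [0, 0, 0],
  [0, 0, 0],
], twist=[0, 0, 0, 0, 0, 0], gripper=3.5)

```text
t: 20.27
tool_pos: [0.5041, 0.0673, 0.095]
orientation: [0.066, -3.14, 0.0]
force: [0.2, -0.5, -0.3]
opening: 0.0351
gripper_force: 0.0
```

apply_moves([
  [0, 0, 0],
  [0, 0, 0],
  [0, 0, 0],
  [0, 0, 0],
  [0, 0, 1],
  [0, 0, 0.8],
  [0, 0, 0.8],
  [0, 0, 0],
], twist=[0, 0, 0, 0, 0, 0, 0, 0], gripper=0)

```text
t: 21.28
tool_pos: [0.5042, 0.0674, 0.0692]
orientation: [0.066, -3.14, 0.0]
force: [-0.5, -0.4, 0.1]
opening: 0.0005
gripper_force: 0.0
```

apply_moves([
  [0, 0, 0.3],
  [0, 0, 0.2],
  [0, 0, 0],
], twist=[0, 0, 0])

```text
t: 21.65
tool_pos: [0.5045, 0.0674, 0.0673]
orientation: [0.067, -3.14, 0.0]
force: [-15.0, -1.1, 26.3]
opening: 0.0003
gripper_force: 13.1
```

Pressing on handle 1 met a firm stop, so lever 1 is shut. The fingertips are about 8 mm ahead of the TCP. Now I'll press lever 2 shut from above.

apply_moves([
  [0, 0, -3],
  [0, 0, -4],
  [-0.5, -4, 0],
  [0, -4, 0],
  [0, 0, 0],
  [0, 0, 1.5],
  [0, 0, 1.5],
  [0, 0, 1],
], twist=[0, 0, 0, 0, 0, 0, 0, 0])

```text
t: 22.65
tool_pos: [0.5118, -0.0114, 0.0928]
orientation: [0.068, -3.138, -0.001]
force: [-0.8, 0.2, 0.5]
opening: 0.0008
gripper_force: 0.5
```

apply_moves([
  [0, 0, 1],
  [0, 0, 1],
  [0, 0, 0.4],
  [0, 0, 0.3],
  [0, 0, 0],
], twist=[0, 0, 0, 0, 0])

```text
t: 23.28
tool_pos: [0.5131, -0.0124, 0.068]
orientation: [-0.066, 3.141, -0.0]
force: [-0.2, 0.3, 0.3]
opening: 0.0006
gripper_force: 0.0
```

Run:
```python
from h import *
c=robot.read_camera('side');t=robot.read_camera('top')
from scipy.optimize import minimize_scalar
m=np.array([(311+.5)/7+234.5,(327+.5)/7+184.5]);mt=np.array([(524.5)/3.2+154.5,297.5/3.2+124.5])
for n,cc,mm in(('s',c,m),('t',t,mt)):
    A=np.linspace(0,.5,101);e=np.linalg.norm(proj(cc,np.array([handle(3,a) for a in A]))-mm,axis=1);print(n,A[e.argmin()],e.min())
go(handle(3,.2),92.44);print(handle(3,.2))
```

```text
s 0.28500000000000003 0.4459805885329773
t 0.325 0.7986502054071165
t 23.38 grasp [ 0.5132 -0.0123  0.0623] closing yaw 92.41 twist -0.0 then shift cm [ 0.1  -7.97 -0.71] q6 -1.74 F [ 0.2  0.3 -0.1]
[ 0.51564314 -0.09197551  0.06937359]
```

apply_moves([
  [0, 0, 0.2],
  [0, 0, 0.2],
  [0, 0, 0],
], twist=[0, 0, 0])

```text
t: 23.75
tool_pos: [0.5128, -0.0123, 0.0638]
orientation: [0.066, -3.141, -0.0]
force: [-0.4, -0.3, -0.6]
opening: 0.0002
gripper_force: 0.0
```

apply_moves([
  [0, 0, 0.2],
  [0, 0, 0.2],
  [0, 0, 0],
], twist=[0, 0, 0])

```text
t: 24.12
tool_pos: [0.5131, -0.0123, 0.0611]
orientation: [-0.066, 3.141, -0.0]
force: [-5.4, 0.8, 11.6]
opening: 0.0004
gripper_force: 5.9
```

apply_moves([
  [0, 0, -4],
  [0, 0, -5],
  [0, -5, 0],
  [0, -5, 0],
  [0, -5, 0],
  [0, -5, 0],
  [0, 0, 0],
], twist=[0, 0, 0, 0, 0, 0, 0], gripper=4)

```text
t: 25.0
tool_pos: [0.521, -0.2153, 0.1497]
orientation: [0.06, -3.141, 0.001]
force: [0.4, 0.7, 0.7]
opening: 0.04
gripper_force: 0.0
```

```bash
cat >> h.py <<'E'
def blobs(cam,i):
    c=robot.read_camera(cam);g=c['frame'].max(2)
    A=np.linspace(0,.5,6);P=proj(c,np.array([handle(i,a) for a in A]))
    u0,v0=(P.min(0)-9).astype(int);u1,v1=(P.max(0)+10).astype(int)
    n,l,st,ce=cv2.connectedComponentsWithStats((g[v0:v1,u0:u1]<32).astype('uint8'))
    print(cam,i,'model a=0,.1..:',P[[0,1,2]].round(1).tolist(),'blobs',[(int(s[4]),(q+[u0,v0]).round(1).tolist()) for s,q in zip(st[1:],ce[1:]) if s[4]>8])
E
python3 - <<'E'
from h import *
for cam in('side','top'):
    for i in(1,2,3):blobs(cam,i)
E
```

```text
side 1 model a=0,.1..: [[250.8, 212.1], [250.9, 209.2], [251.3, 206.3]] blobs [(13, [250.9, 209.6])]
side 2 model a=0,.1..: [[263.4, 225.5], [263.6, 222.5], [264.0, 219.5]] blobs [(13, [263.6, 225.2])]
side 3 model a=0,.1..: [[277.2, 240.0], [277.4, 237.0], [277.9, 233.8]] blobs [(27, [278.6, 231.2])]
top 1 model a=0,.1..: [[261.1, 223.5], [260.9, 223.4], [260.6, 222.8]] blobs []
top 2 model a=0,.1..: [[289.7, 221.6], [289.8, 221.4], [289.8, 220.8]] blobs []
top 3 model a=0,.1..: [[318.4, 219.6], [318.7, 219.4], [318.9, 218.8]] blobs []
```

The side view puts lever 1 at about 0.08 rad, not fully shut, and lever 2 at about 0.0. The cassette may be catching on the near rim. I'll check this against the last wrist picture.

Run:
```python
from h import *
c=robot.read_camera('wrist');s=robot.read_state();R=Ro.from_rotvec(s['orientation']).as_matrix()
Rt=c['R']@R; tt=c['R']@s['tool_pos']+c['t']
p1=np.array([.5572,.0696,.1629]);R1=Ro.from_rotvec([-.0663,3.1409,0]).as_matrix()
c1=dict(c);c1['R']=Rt@R1.T;c1['t']=tt-c1['R']@p1
P=lambda X:((proj(c1,np.array(X))-[180,100]+.5)*3-.5).round(0)[:,1].tolist()
print('rim outer near/far (171/386 seen)',P([dock(-.033,.08,.028),dock(.033,.08,.028)]),'inner near',P([dock(-.028,.08,.028)]))
print('plate near (78 seen)',P([dock(-.0605,.08,.02)]))
for n,x,z0,z1 in(('flat',0,.02,.02),('flat-2',-.002,.02,.02),('raised8',0,.028,.028),('near up',-.003,.028,.02),('far up',.003,.02,.028)):
    print(n,'bot near,top near,hole,hole,top far',P([dock(x-.025,.08,z0),dock(x-.025,.08,z0+.024),dock(x-.02,.08,z0+.024),dock(x+.02,.08,z1+.024),dock(x+.025,.08,z1+.024)]))
print('seen: 190,212,233,362,375')
f=cv2.imread('pics/w6.png');print(f[170:225:2,320].mean(1).round(0).tolist())
```

```text
rim outer near/far (171/386 seen) [184.0, 398.0] inner near [201.0]
plate near (78 seen) [85.0]
flat bot near,top near,hole,hole,top far [207.0, 221.0, 239.0, 375.0, 391.0]
flat-2 bot near,top near,hole,hole,top far [200.0, 214.0, 231.0, 368.0, 385.0]
raised8 bot near,top near,hole,hole,top far [211.0, 226.0, 244.0, 384.0, 401.0]
near up bot near,top near,hole,hole,top far [201.0, 215.0, 233.0, 365.0, 381.0]
far up bot near,top near,hole,hole,top far [216.0, 231.0, 249.0, 394.0, 411.0]
seen: 190,212,233,362,375
[103.0, 96.0, 95.0, 99.0, 103.0, 102.0, 102.0, 104.0, 103.0, 100.0, 97.0, 96.0, 95.0, 94.0, 94.0, 94.0, 96.0, 96.0, 97.0, 97.0, 96.0, 97.0, 99.0, 101.0, 103.0, 99.0, 90.0, 71.0]
```

The rim offsets show the picture was taken while the arm was still settling. The cassette's near end is tipped up on the near rim, so the bay lies about 3 mm further in +x than I used, which agrees with the top view. I'll correct the model, do bay 3 first, then mend bay 1.

```bash
sed -i 's/^D=.*/D=np.array([.5632,-.0100,0]);DY=np.radians(2.44)/' h.py
python3 - <<'E'
from h import *
for cam in('side',):
    for i in(1,2,3):blobs(cam,i)
go(handle(3,.28)+[0,0,-.009],92.44)
A=np.array([.28,.45,.6,.8,1,1.2,1.4,1.6,1.8,2.0,2.15])
print([[round(float(9.5*(np.cos(b)-np.cos(a))),2),0,round(float(-9.5*(np.sin(b)-np.sin(a))),2)] for a,b in zip(A,A[1:])])
E
```

```text
side 1 model a=0,.1..: [[251.8, 211.9], [251.8, 209.0], [252.2, 206.0]] blobs [(15, [250.7, 209.5])]
side 2 model a=0,.1..: [[264.4, 225.2], [264.5, 222.3], [265.0, 219.2]] blobs [(14, [263.8, 225.2])]
side 3 model a=0,.1..: [[278.2, 239.8], [278.4, 236.7], [278.9, 233.6]] blobs [(29, [278.5, 231.2])]
t 25.5 grasp [ 0.5215 -0.2114  0.144 ] closing yaw 92.48 twist 0.001 then shift cm [-0.39 11.95  7.63] q6 -2.09 F [ 0.8 -0.5  0.2]
[[-0.58, 0, -1.51], [-0.71, 0, -1.23], [-1.22, 0, -1.45], [-1.49, 0, -1.18], [-1.69, 0, -0.86], [-1.83, 0, -0.51], [-1.89, 0, -0.13], [-1.88, 0, 0.24], [-1.79, 0, 0.61], [-1.25, 0, 0.69]]
```

apply_moves([
  [-0.4, 4, 0],
  [0, 4, 0],
  [0, 4, 0],
  [0, 0, 2],
  [0, 0, 3],
  [0, 0, 2.6],
  [0, 0, 0],
  [0, 0, 0],
], twist=[0, 0, 0, 0, 0, 0, 0, 0])

```text
t: 26.5
tool_pos: [0.5209, -0.0921, 0.075]
orientation: [-0.067, 3.14, -0.0]
force: [0.6, 0.4, 1.0]
opening: 0.0401
gripper_force: 0.0
```

apply_moves([
  [0, 0, 0],
  [0, 0, 0],
  [0, 0, 0],
  [0, 0, 0],
], twist=[0, 0, 0, 0], gripper=1, squeeze=12)

```text
t: 27.0
tool_pos: [0.5206, -0.0919, 0.0742]
orientation: [-0.066, 3.14, 0.0]
force: [1.0, 1.8, 1.0]
opening: 0.0156
gripper_force: 12.0
```

apply_moves([
  [-0.6, 0, -1.5],
  [-0.7, 0, -1.25],
  [-1.2, 0, -1.45],
  [-1.5, 0, -1.2],
  [-1.7, 0, -0.85],
  [0, 0, 0],
], twist=[0, 0, 0, 0, 0, 0])

```text
t: 27.75
tool_pos: [0.5789, -0.0893, 0.1383]
orientation: [-0.067, 3.139, 0.0]
force: [-1.9, 3.0, 6.3]
opening: 0.0156
gripper_force: 12.0
```

apply_moves([
  [-1.85, 0, -0.5],
  [-1.9, 0, -0.15],
  [-1.9, 0, 0.25],
  [-1.8, 0, 0.6],
  [-1.2, 0, 0.7],
  [0, 0, 0],
  [0, 0, 0],
], twist=[0, 0, 0, 0, 0, 0, 0])

```text
t: 28.62
tool_pos: [0.6648, -0.0855, 0.1286]
orientation: [-0.067, 3.138, 0.001]
force: [3.6, 3.6, 4.8]
opening: 0.0158
gripper_force: 12.0
```

apply_moves([
  [0, 0, 0],
  [0, 0, 0],
  [0, 0, -3],
  [0, 0, -4],
  [0, 0, -2],
  [4.76, -3.86, 0],
  [4.76, -3.86, 0],
  [4.76, -3.86, 0],
], twist=[0, 0, 0, 0, 0, 0, 0, 0], gripper=5)

```text
t: 29.62
tool_pos: [0.524, -0.2087, 0.2166]
orientation: [0.067, -3.14, 0.0]
force: [0.4, -0.2, 0.4]
opening: 0.0498
gripper_force: 0.0
```

apply_moves([
  [4.76, -3.86, 0],
  [4.76, -3.86, 0],
  [0, 0, 1.5],
  [0, 0, 1.5],
  [0, 0, 1.5],
  [0, 0, 1.5],
  [0, 0, 0],
  [0, 0, 0],
], twist=[0, 0, 0.148, 0.148, 0.148, 0.148, 0, 0])

```text
t: 30.62
tool_pos: [0.434, -0.2889, 0.1577]
orientation: [-0.848, -3.025, 0.0]
force: [0.3, 0.5, 0.2]
opening: 0.0502
gripper_force: 0.0
```

apply_moves([
  [0, 0, 0],
  [0, 0, 0],
  [0, 0, 0],
  [0, 0, 0],
], twist=[0, 0, 0, 0])

```text
t: 31.12
tool_pos: [0.4341, -0.2889, 0.1576]
orientation: [0.852, 3.024, -0.0]
force: [-0.5, -0.8, -1.0]
opening: 0.0497
gripper_force: 0.0
```

```bash
cat >> h.py <<'E'
def cass(z=.024):
    c=robot.read_camera('wrist');f=c['frame'].astype(int)
    m=((f.min(2)>165)).astype('uint8');m=cv2.morphologyEx(m,cv2.MORPH_CLOSE,np.ones((5,5)))
    for k in cv2.findContours(m,cv2.RETR_EXTERNAL,cv2.CHAIN_APPROX_NONE)[0]:
        if cv2.contourArea(k)<300: continue
        q=np.array([world(c,u,v,z)[:2] for u,v in k[:,0]]);r=cv2.minAreaRect((q*1000).astype(np.float32))
        print('px',k[:,0].mean(0).round(0),'rect mm',np.round(r[0],1),np.round(r[1],1),round(r[2],1))
E
python3 - <<'E'
from h import *
go(np.array([.4333,-.2882,.012]),58.6)
cass()
c=robot.read_camera('wrist');p=proj(c,np.array([.4333,-.2882,.024]))[0];print(p,c['frame'][int(p[1])-10:int(p[1])+11:5,int(p[0])-30:int(p[0])+31:6].min(2))
E
```

```text
t 31.12 grasp [ 0.4341 -0.2889  0.1516] closing yaw 58.51 twist -0.002 then shift cm [ 0.11  0.02 13.96] q6 -1.71 F [-0.5 -0.8 -1. ]
px [281. 197.] rect mm [ 431.  -291.7] [29.5 47.8] 57.6
px [535. 204.] rect mm [566.1 -94.3] [126.9  72.7] 2.2
[286.28569299 196.9547875 ] [[136 132 191 197 191 191 191 174 135 135  82]
 [132 135 190 197 192 191 189 170 135 134  83]
 [135 132 191 196 192 191 186 166 129  91  81]
 [135 133 190 195 191 190 187 165 134  82  83]
 [134 134 188 194 189 191 187 163 133  82  83]]
```

Run:
```python
from h import *
go(np.array([.4313,-.2913,.008]),57.8)
```

```text
t 31.23 grasp [ 0.4341 -0.2889  0.1515] closing yaw 58.51 twist 0.012 then shift cm [ 0.11 -0.35 14.35] q6 -1.71 F [-0.3 -0.4 -0.2]
```

apply_moves([
  [0, 0, 0],
  [0.1, -0.35, 3],
  [0, 0, 4],
  [0, 0, 4],
  [0, 0, 2.3],
  [0, 0, 1],
  [0, 0, 0],
  [0, 0, 0],
], twist=[0.012, 0, 0, 0, 0, 0, 0, 0])

```text
t: 32.22
tool_pos: [0.4322, -0.292, 0.0158]
orientation: [0.87, 3.017, -0.001]
force: [-0.3, -0.5, 0.8]
opening: 0.0498
gripper_force: 0.0
```

apply_moves([
  [0, 0, 0],
  [0, 0, 0],
  [0, 0, 0],
  [0, 0, 0],
  [0, 0, 0],
], twist=[0, 0, 0, 0, 0], gripper=2, squeeze=15)

```text
t: 32.85
tool_pos: [0.4317, -0.2916, 0.0151]
orientation: [0.871, 3.018, -0.001]
force: [-0.3, 1.4, 4.6]
opening: 0.0317
gripper_force: 15.0
```

apply_moves([
  [0, 0, -1],
  [0, 0, -3],
  [0, 0, -4],
  [0, 0, -4],
  [0, 0, 0],
  [0, 0, 0],
  [0, 0, 0],
  [0, 0, 0],
], twist=[0, 0, 0, 0, -0.15, -0.15, -0.15, -0.15])

```text
t: 33.85
tool_pos: [0.4311, -0.2912, 0.1347]
orientation: [0.068, -3.141, -0.0]
force: [-0.4, -0.2, -0.4]
opening: 0.0318
gripper_force: 15.0
```

Run:
```python
from h import *
go(dock(0,-.08,.130),92.44)
```

```text
t 33.85 grasp [ 0.4311 -0.2912  0.1287] closing yaw 92.47 twist 0.001 then shift cm [-14.39  19.53  -0.13] q6 -2.31 F [-0.4 -0.2 -0.4]
```

apply_moves([
  [-2.88, 3.9, 0],
  [-2.88, 3.9, 0],
  [-2.88, 3.9, 0],
  [-2.88, 3.9, 0],
  [-2.88, 3.9, 0],
  [0, 0, 2],
  [0, 0, 2],
  [0, 0, 1],
], twist=[0, 0, 0, 0, 0, 0, 0, 0])

```text
t: 34.85
tool_pos: [0.5657, -0.0916, 0.0818]
orientation: [0.058, -3.137, -0.001]
force: [-0.6, -0.5, -0.2]
opening: 0.0319
gripper_force: 15.0
```

apply_moves([
  [0, 0, 0],
  [0, 0, 0],
  [0, 0, 0],
  [0, 0, 0],
  [0, 0, 0],
  [0, 0, 0],
], twist=[0, 0, 0, 0, 0, 0])

```text
t: 35.6
tool_pos: [0.5678, -0.0909, 0.0845]
orientation: [-0.06, 3.141, -0.0]
force: [-0.1, -0.3, -0.6]
opening: 0.0317
gripper_force: 15.0
```

Run:
```python
from h import *
go(dock(0,-.08,.0351-.006),92.44)
c=robot.read_camera('wrist');cv2.imwrite('pics/w7.png',cv2.resize(c['frame'][150:330,170:410,::-1],None,fx=3.3,fy=3.3,interpolation=cv2.INTER_CUBIC))
go(dock(0,-.08,.0351-.006),92.44)
```

```text
t 35.6 grasp [ 0.5678 -0.0909  0.0785] closing yaw 92.19 twist -0.004 then shift cm [0.12 0.1  4.94] q6 -1.86 F [-0.1 -0.3 -0.6]
t 35.65 grasp [ 0.5678 -0.0909  0.0785] closing yaw 92.19 twist -0.004 then shift cm [0.11 0.1  4.94] q6 -1.86 F [-0.2 -0.3 -0.5]
```

View pics/w7.png

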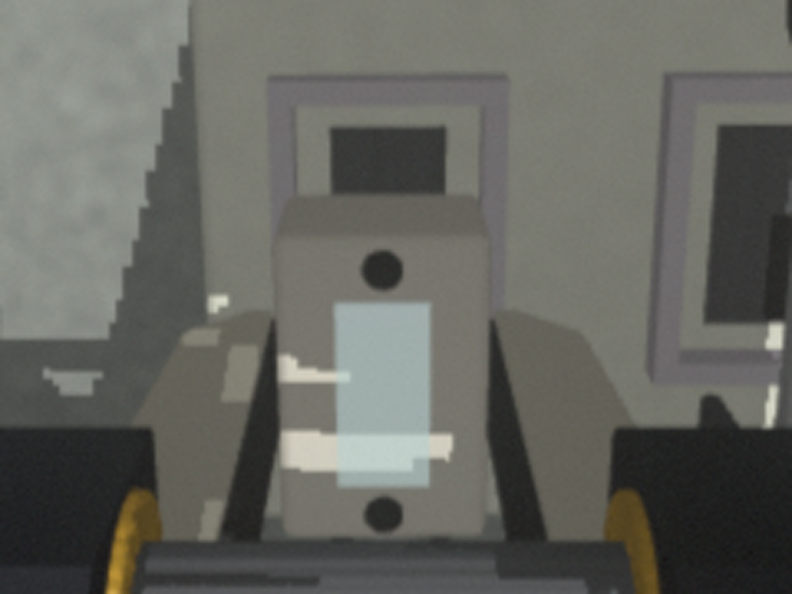

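The arm has settled. The bay 3 rim's outer near edge is at row 76 (cols 267–508) and its inner edge at row 105 (cols 296–481). The cassette holes are at (382,271) and (384,514). I'll compute the offset.

Run:
```python
from h import *
np.set_printoptions(precision=4,suppress=True)
c=robot.read_camera('wrist');s=robot.read_state();zb=s['tool_pos'][2]-.0151
def dk(u,v,z):
    p=world(c,(u+.5)/3.3-.5+170,(v+.5)/3.3-.5+150,z)-dock(0,0,0);a=np.cos(DY),np.sin(DY)
    return np.array([a[0]*p[0]+a[1]*p[1],-a[1]*p[0]+a[0]*p[1]])
print('rim outer near',dk(267,76,.028),dk(508,76,.028),'expect -.033,-.104/-.056')
print('rim inner near',dk(296,105,.028),dk(481,105,.028),'expect -.028,-.099/-.061')
print('bay2 near',dk(664,73,.028),'exp -.033,-.024; far',dk(650,383,.028),'exp +.033')
print('cass bottom near',dk(284,198,zb),dk(483,198,zb),'top near',dk(276,238,zb+.024),dk(489,238,zb+.024),'holes',dk(382,271,zb+.024),dk(384,514,zb+.024))
print('tool',dk(0,0,0)*0+ (lambda p:np.array([np.cos(DY)*p[0]+np.sin(DY)*p[1],-np.sin(DY)*p[0]+np.cos(DY)*p[1]]))(s['tool_pos']-dock(0,0,0)))
```

```text
rim outer near [-0.0358 -0.1037] [-0.0356 -0.0564] expect -.033,-.104/-.056
rim inner near [-0.03   -0.0982] [-0.0298 -0.0616] expect -.028,-.099/-.061
bay2 near [-0.0361 -0.0258] exp -.033,-.024; far [ 0.0303 -0.0246] exp +.033
cass bottom near [-0.0229 -0.0973] [-0.0228 -0.0645] top near [-0.0239 -0.0964] [-0.0238 -0.0657] holes [-0.0188 -0.0811] [ 0.0211 -0.081 ]
tool [ 0.0011 -0.081 ]
```

apply_moves([
  [0.35, 0.1, 0.5],
  [0, 0, 0.8],
  [0, 0, 0.8],
  [0, 0, 0.8],
  [0, 0, 0.6],
  [0, 0, 0.3],
  [0, 0, 0],
  [0, 0, 0],
], twist=[-0.004, 0, 0, 0, 0, 0, 0, 0])

```text
t: 36.7
tool_pos: [0.5645, -0.0901, 0.0468]
orientation: [-0.066, 3.14, -0.0]
force: [-0.1, 0.3, -1.1]
opening: 0.0321
gripper_force: 15.0
```

apply_moves([
  [0, 0, 0],
  [0, 0, 0],
  [0, 0, 0],
  [0, 0, 0],
], twist=[0, 0, 0, 0])

```text
t: 37.2
tool_pos: [0.5643, -0.0901, 0.0465]
orientation: [-0.066, 3.141, -0.0]
force: [0.1, -0.3, -1.0]
opening: 0.0315
gripper_force: 15.0
```

apply_moves([
  [0, 0, 0.2],
  [0, 0, 0.2],
  [0, 0, 0.2],
  [0, 0, 0.2],
  [0, 0, 0.1],
  [0, 0, 0.1],
  [0, 0, 0],
], twist=[0, 0, 0, 0, 0, 0, 0])

```text
t: 38.08
tool_pos: [0.5642, -0.0901, 0.0364]
orientation: [0.066, -3.141, 0.0]
force: [0.4, 0.1, -0.5]
opening: 0.0317
gripper_force: 15.0
```

apply_moves([
  [0, 0, 0.1],
  [0, 0, 0.1],
  [0, 0, 0],
  [0, 0, 0],
], twist=[0, 0, 0, 0])

```text
t: 38.58
tool_pos: [0.5644, -0.0901, 0.0351]
orientation: [-0.066, 3.141, -0.0]
force: [-2.7, 0.4, 6.4]
opening: 0.0316
gripper_force: 15.0
```

Contact came exactly at floor height. Release it and close lever 3.

apply_moves([
  [0, 0, 0],
  [0, 0, 0],
  [0, 0, 0],
  [0, 0, -1],
  [0, 0, -4],
  [0, 0, -4],
  [0, 0, -4],
  [0, 0, 0],
], twist=[0, 0, 0, 0, 0, 0, 0, 0], gripper=4.5)

```text
t: 39.58
tool_pos: [0.5671, -0.0908, 0.1699]
orientation: [-0.066, 3.133, -0.004]
force: [0.5, 0.2, -0.7]
opening: 0.0451
gripper_force: 0.0
```

apply_moves([
  [-3.4, 0, 0],
  [-3.4, 0, 0],
  [-3.2, 0, 0],
  [0, 0, 0],
  [0, 0, 1.8],
  [0, 0, 1.8],
  [0, 0, 0],
  [0, 0, 0],
], twist=[0, 0, 0, 0, 0, 0, 0, 0])

```text
t: 40.58
tool_pos: [0.6638, -0.0859, 0.1284]
orientation: [0.066, -3.141, -0.0]
force: [0.4, -0.5, 0.2]
opening: 0.0449
gripper_force: 0.0
```

apply_moves([
  [0, 0, 0],
  [0, 0, 0],
  [0, 0, 0],
  [0, 0, 0],
], twist=[0, 0, 0, 0], gripper=1, squeeze=12)

```text
t: 41.08
tool_pos: [0.6644, -0.0855, 0.1288]
orientation: [-0.067, 3.14, 0.001]
force: [-1.2, 1.8, 0.9]
opening: 0.0156
gripper_force: 12.0
```

apply_moves([
  [1.4, 0, -0.8],
  [1.8, 0, -0.6],
  [1.9, 0, -0.25],
  [1.9, 0, 0.15],
  [1.85, 0, 0.5],
  [1.7, 0, 0.85],
  [0, 0, 0],
], twist=[0, 0, 0, 0, 0, 0, 0])

```text
t: 41.95
tool_pos: [0.5576, -0.0902, 0.1293]
orientation: [0.066, -3.139, -0.0]
force: [-0.2, 0.8, -0.7]
opening: 0.0158
gripper_force: 12.0
```

apply_moves([
  [1.5, 0, 1.15],
  [1.2, 0, 1.4],
  [0.9, 0, 1.6],
  [0.55, 0, 1.8],
  [0.2, 0, 1.9],
  [0, 0, 0],
  [0, 0, 0],
], twist=[0, 0, 0, 0, 0, 0, 0])

```text
t: 42.82
tool_pos: [0.5147, -0.0921, 0.0507]
orientation: [0.066, -3.139, -0.0]
force: [-1.5, 0.6, -1.4]
opening: 0.0155
gripper_force: 12.0
```

Release and press lever 3 from above with closed fingers, expecting contact near TCP z = 0.0615.

apply_moves([
  [0, 0, 0],
  [0, 0, 0],
  [0, 0, -2.5],
  [0, 0, -2.5],
  [0, 0, 0],
  [0, 0, 0],
], twist=[0, 0, 0, 0, 0, 0], gripper=3.5)

```text
t: 43.58
tool_pos: [0.5151, -0.0921, 0.1009]
orientation: [0.066, -3.141, -0.0]
force: [0.1, 0.2, -0.4]
opening: 0.035
gripper_force: 0.0
```

apply_moves([
  [0, 0, 0],
  [0, 0, 0],
  [0, 0, 0],
  [0, 0, 0],
  [0, 0, 1],
  [0, 0, 1],
  [0, 0, 1],
  [0, 0, 0],
], twist=[0, 0, 0, 0, 0, 0, 0, 0], gripper=0)

```text
t: 44.58
tool_pos: [0.5142, -0.0918, 0.0699]
orientation: [0.066, -3.138, -0.001]
force: [-0.3, -0.9, -0.9]
opening: 0.0006
gripper_force: 0.0
```

apply_moves([
  [0, 0, 0.3],
  [0, 0, 0.3],
  [0, 0, 0.3],
  [0, 0, 0.2],
  [0, 0, 0],
], twist=[0, 0, 0, 0, 0])

```text
t: 45.2
tool_pos: [0.5155, -0.0922, 0.0613]
orientation: [-0.066, 3.141, -0.0]
force: [-4.0, -0.4, 8.2]
opening: 0.0001
gripper_force: 3.6
```

Lever 3 is shut, at the same height as lever 2. Now reopen lever 1 to mend bay 1.

apply_moves([
  [0, 0, -2],
  [0, 0, -3],
  [0.1, 4, 0],
  [0, 4, 0],
  [0, 4, 0],
  [0, 4, 0],
  [0, 0, 0],
  [0, 0, 0],
], twist=[0, 0, 0, 0, 0, 0, 0, 0], gripper=4)

```text
t: 46.2
tool_pos: [0.5076, 0.0673, 0.1104]
orientation: [-0.067, 3.141, -0.001]
force: [-0.6, 0.1, -0.8]
opening: 0.0398
gripper_force: 0.0
```

apply_moves([
  [0, 0, 2],
  [0, 0, 2],
  [0, 0, 1.6],
  [0, 0, 0],
  [0, 0, 0],
], twist=[0, 0, 0, 0, 0])

```text
t: 46.82
tool_pos: [0.508, 0.0673, 0.0551]
orientation: [-0.066, 3.14, -0.0]
force: [0.2, -0.3, 0.6]
opening: 0.0398
gripper_force: 0.0
```

apply_moves([
  [0, 0, 0],
  [0, 0, 0],
  [0, 0, 0],
  [0, 0, 0],
], twist=[0, 0, 0, 0], gripper=1, squeeze=12)

```text
t: 47.32
tool_pos: [0.5078, 0.0678, 0.0548]
orientation: [-0.066, 3.14, 0.0]
force: [-0.1, 1.4, 2.8]
opening: 0.0161
gripper_force: 12.0
```

apply_moves([
  [-0.25, 0, -1.4],
  [-0.6, 0, -1.8],
  [-0.9, 0, -1.65],
  [-1.2, 0, -1.45],
  [-1.5, 0, -1.2],
  [-1.7, 0, -0.85],
  [0, 0, 0],
], twist=[0, 0, 0, 0, 0, 0, 0])

```text
t: 48.2
tool_pos: [0.5706, 0.0705, 0.1401]
orientation: [-0.066, 3.138, 0.001]
force: [-0.7, 1.0, 6.5]
opening: 0.0159
gripper_force: 12.0
```

apply_moves([
  [-1.85, 0, -0.5],
  [-1.9, 0, -0.15],
  [-1.9, 0, 0.25],
  [-1.8, 0, 0.6],
  [-1.2, 0, 0.7],
  [0, 0, 0],
  [0, 0, 0],
], twist=[0, 0, 0, 0, 0, 0, 0])

```text
t: 49.08
tool_pos: [0.6564, 0.0743, 0.1304]
orientation: [-0.067, 3.138, 0.001]
force: [4.6, 3.3, 4.6]
opening: 0.0157
gripper_force: 12.0
```

Now release, then push the tipped cassette's near face in +x with closed fingers so that it drops off the rim.

apply_moves([
  [0, 0, 0],
  [0, 0, 0],
  [0, 0, -2],
  [0, 0, -2],
  [3.9, 0, 0],
  [3.9, 0, 0],
  [3.9, 0, 0],
  [3.9, 0, 0],
], twist=[0, 0, 0, 0, 0, 0, 0, 0], gripper=3.5)

```text
t: 50.08
tool_pos: [0.4992, 0.0672, 0.171]
orientation: [-0.066, 3.138, -0.0]
force: [-0.0, -0.2, 0.3]
opening: 0.0351
gripper_force: 0.0
```

apply_moves([
  [0, 0, 2],
  [0, 0, 3],
  [0, 0, 3],
  [0, 0, 3],
  [0, 0, 0],
  [0, 0, 0],
  [0, 0, 0],
  [0, 0, 0],
], twist=[0, 0, 0, 0, 0, 0, 0, 0], gripper=0)

```text
t: 51.08
tool_pos: [0.5005, 0.0674, 0.0603]
orientation: [-0.066, 3.139, -0.0]
force: [-1.1, -0.0, 1.2]
opening: 0.0005
gripper_force: 0.0
```

```bash
cat >> h.py <<'E'
def dc():
    s=robot.read_state();p=s['tool_pos']-np.array([.5575,.0698,0]);c,q=np.cos(DY),np.sin(DY)
    print('tool rel bay1 mm',np.round([1e3*(c*p[0]+q*p[1]),1e3*(-q*p[0]+c*p[1]),1e3*p[2]],1),'F',np.round(s['force'],1))
E
python3 -c "
from h import *
dc()"
```

```text
tool rel bay1 mm [-57.1   0.   60.3] F [-1.1 -0.   1.2]
```

Descend to TCP z = 0.037, then push 1.5 cm in +x and feel for contact.

apply_moves([
  [0, 0, 1.2],
  [0, 0, 1.1],
  [0, 0, 0],
  [-0.6, 0, 0],
  [-0.5, 0, 0],
  [-0.4, 0, 0],
  [0, 0, 0],
  [0, 0, 0],
], twist=[0, 0, 0, 0, 0, 0, 0, 0])

```text
t: 52.08
tool_pos: [0.5145, 0.0679, 0.0359]
orientation: [0.066, -3.141, 0.0]
force: [0.4, -0.5, -0.0]
opening: 0.0002
gripper_force: 0.0
```

apply_moves([
  [-0.3, 0, 0],
  [-0.2, 0, 0],
  [0, 0, 0],
  [0, 0, 0],
], twist=[0, 0, 0, 0])

```text
t: 52.58
tool_pos: [0.5195, 0.0682, 0.0359]
orientation: [0.066, -3.141, -0.0]
force: [0.4, 0.6, -0.2]
opening: 0.0008
gripper_force: 0.0
```

```bash
python3 -c "
from h import *
dc()"
```

```text
tool rel bay1 mm [-38.1   0.   35.9] F [ 0.4  0.6 -0.2]
```

apply_moves([
  [-0.2, 0, 0],
  [-0.2, 0, 0],
  [-0.1, 0, 0],
  [0, 0, 0],
  [0, 0, 0],
], twist=[0, 0, 0, 0, 0])

```text
t: 53.2
tool_pos: [0.5245, 0.0684, 0.0359]
orientation: [-0.066, 3.141, -0.0]
force: [0.1, 1.1, -0.3]
opening: 0.0004
gripper_force: 0.0
```

```bash
python3 -c "
from h import *
dc()"
```

```text
tool rel bay1 mm [-33.   -0.   35.9] F [ 0.1  1.1 -0.3]
```

apply_moves([
  [0.5, 0, 0],
  [0, 0, -1.5],
  [0, 0, -1.2],
  [-1, 0, 0],
  [-1, 0, 0],
  [0, 0, 0],
  [0, 0, 0.6],
  [0, 0, 0.5],
], twist=[0, 0, 0, 0, 0, 0, 0, 0])

```text
t: 54.2
tool_pos: [0.5388, 0.069, 0.0509]
orientation: [0.066, -3.14, 0.0]
force: [-0.7, 0.2, 0.2]
opening: 0.0002
gripper_force: 0.0
```

apply_moves([
  [0, 0, 0.2],
  [0, 0, 0],
  [0, 0, 0],
], twist=[0, 0, 0])

```text
t: 54.58
tool_pos: [0.5396, 0.0691, 0.0501]
orientation: [-0.066, 3.141, 0.0]
force: [0.3, 0.5, -0.1]
opening: 0.0007
gripper_force: 0.0
```

apply_moves([
  [0, 0, 0.2],
  [0, 0, 0],
  [0, 0, 0],
], twist=[0, 0, 0])

```text
t: 54.95
tool_pos: [0.5395, 0.069, 0.048]
orientation: [-0.066, 3.141, 0.0]
force: [0.5, -0.1, 0.1]
opening: 0.0008
gripper_force: 0.0
```

apply_moves([
  [0, 0, 0.2],
  [0, 0, 0],
  [0, 0, 0.1],
  [0, 0, 0],
  [0, 0, 0],
], twist=[0, 0, 0, 0, 0])

```text
t: 55.58
tool_pos: [0.5398, 0.069, 0.046]
orientation: [-0.066, 3.14, -0.0]
force: [-4.9, -0.4, 10.4]
opening: 0.0005
gripper_force: 5.3
```

The near end is now at seated height. Close lever 1 again.

apply_moves([
  [0, 0, -2.4],
  [0, 0, -5],
  [0, 0, -5],
  [-3.9, 0, 0],
  [-3.9, 0, 0],
  [-3.9, 0, 0],
  [0, 0, 0],
  [0, 0, 0],
], twist=[0, 0, 0, 0, 0, 0, 0, 0], gripper=4)

```text
t: 56.58
tool_pos: [0.6557, 0.0739, 0.1683]
orientation: [0.066, -3.139, 0.0]
force: [0.3, 0.2, -0.1]
opening: 0.0399
gripper_force: 0.0
```

apply_moves([
  [0, 0, 2],
  [0, 0, 2],
  [0, 0, 0],
  [0, 0, 0],
], twist=[0, 0, 0, 0])

```text
t: 57.08
tool_pos: [0.6561, 0.074, 0.1288]
orientation: [0.066, -3.14, -0.0]
force: [-0.0, -0.3, 0.1]
opening: 0.04
gripper_force: 0.0
```

apply_moves([
  [0, 0, 0],
  [0, 0, 0],
  [0, 0, 0],
  [0, 0, 0],
], twist=[0, 0, 0, 0], gripper=1, squeeze=12)

```text
t: 57.58
tool_pos: [0.6567, 0.0744, 0.1295]
orientation: [-0.067, 3.14, 0.001]
force: [0.3, 1.8, 2.0]
opening: 0.0155
gripper_force: 12.0
```

apply_moves([
  [1.4, 0, -0.8],
  [1.8, 0, -0.6],
  [1.9, 0, -0.25],
  [1.9, 0, 0.15],
  [1.85, 0, 0.5],
  [1.7, 0, 0.85],
  [0, 0, 0],
], twist=[0, 0, 0, 0, 0, 0, 0])

```text
t: 58.45
tool_pos: [0.5498, 0.0696, 0.1299]
orientation: [0.066, -3.139, -0.0]
force: [-1.7, 1.0, -0.4]
opening: 0.0159
gripper_force: 12.0
```

apply_moves([
  [1.5, 0, 1.15],
  [1.2, 0, 1.4],
  [0.9, 0, 1.6],
  [0.55, 0, 1.8],
  [0.2, 0, 1.9],
  [0, 0, 0],
  [0, 0, 0],
], twist=[0, 0, 0, 0, 0, 0, 0])

```text
t: 59.32
tool_pos: [0.5068, 0.0676, 0.0512]
orientation: [0.066, -3.139, 0.0]
force: [-2.2, 0.5, -0.6]
opening: 0.0155
gripper_force: 12.0
```

apply_moves([
  [0, 0, 0],
  [0, 0, 0],
  [0, 0, -2.5],
  [0, 0, -2.5],
  [0, 0, 0],
  [0, 0, 0],
], twist=[0, 0, 0, 0, 0, 0], gripper=3.5)

```text
t: 60.08
tool_pos: [0.5073, 0.0676, 0.1014]
orientation: [0.066, -3.141, 0.0]
force: [0.2, -0.1, -0.8]
opening: 0.035
gripper_force: 0.0
```

apply_moves([
  [0, 0, 0],
  [0, 0, 0],
  [0, 0, 0],
  [0, 0, 0],
  [0, 0, 1],
  [0, 0, 1],
  [0, 0, 1],
  [0, 0, 0],
], twist=[0, 0, 0, 0, 0, 0, 0, 0], gripper=0)

```text
t: 61.08
tool_pos: [0.5064, 0.0676, 0.0704]
orientation: [0.066, -3.138, 0.0]
force: [-0.9, 0.0, 0.1]
opening: 0.0008
gripper_force: 0.0
```

apply_moves([
  [0, 0, 0.3],
  [0, 0, 0.3],
  [0, 0, 0.3],
  [0, 0, 0.2],
  [0, 0, 0],
], twist=[0, 0, 0, 0, 0])

```text
t: 61.7
tool_pos: [0.5076, 0.0677, 0.0614]
orientation: [-0.066, 3.141, -0.0]
force: [-2.0, 0.2, 4.0]
opening: 0.0005
gripper_force: 2.1
```

All three levers are down. Next, go over to the knob.

apply_moves([
  [0, 0, 0.1],
  [0, 0, 0],
  [0, 0, -4],
  [0, 0, -5],
  [0, 0, -5],
  [-2, 4.46, 0],
  [-2, 4.46, 0],
  [-2, 4.46, 0],
], twist=[0, 0, 0, 0, 0, 0, 0, 0])

```text
t: 62.7
tool_pos: [0.5625, 0.2052, 0.2002]
orientation: [-0.066, 3.14, 0.0]
force: [1.0, 0.2, -0.2]
opening: 0.0006
gripper_force: 0.0
```

apply_moves([
  [-2, 4.46, 0],
  [-2, 4.46, 0],
  [0, 0, 0],
  [0, 0, 0],
  [0, 0, 0],
  [0, 0, 0],
  [0, 0, 0],
], twist=[0, 0, 0, 0, 0, 0, 0], gripper=4)

```text
t: 63.58
tool_pos: [0.5982, 0.2941, 0.2004]
orientation: [-0.065, 3.14, 0.0]
force: [-0.2, -0.1, -1.1]
opening: 0.04
gripper_force: 0.0
```

Run:
```python
from h import *
for i in(1,2,3):blobs('side',i)
go(np.array([.5985,.2945,.07]))
c=robot.read_camera('wrist');cv2.imwrite('pics/k.png',c['frame'][:,:,::-1])
p=proj(c,np.array([[.5985,.2945,.051],[.5985,.2945,.081],[.64,.2945,.035],[.5985,.33,.035]]));print(p)
u,v=p[0].astype(int)
g=c['frame'][v-34:v+35:2,u-38:u+39:2].mean(2)
for r in g: print(''.join(' .:-=+*#%@'[min(9,int(x/25))] for x in r))
```

```text
side 1 model a=0,.1..: [[251.8, 211.9], [251.8, 209.0], [252.2, 206.0]] blobs [(23, [250.5, 211.6])]
side 2 model a=0,.1..: [[264.4, 225.2], [264.5, 222.3], [265.0, 219.2]] blobs [(15, [263.7, 225.0])]
side 3 model a=0,.1..: [[278.2, 239.8], [278.4, 236.7], [278.9, 233.6]] blobs [(20, [277.6, 239.7])]
t 63.73 grasp [0.5981 0.2945 0.1941] closing yaw 92.4 twist 0 then shift cm [-0.04  0.   12.41] q6 -1.23 F [ 0.4 -0.2 -0.3]
[[285.87007566 194.54816584]
 [285.86932404 202.92383007]
 [284.11442787 230.53772953]
 [321.98201464 192.17716971]]
+++#%%%%%%%%%%%%%%%%%%%@%%=#@@@@@@@@@@@
++*%%%%%%%%%%%%%%%%%%%%@@%#%@@@@@@@@@@@
++#%%%%%%%%%%%%%%%%#***##%%%%%%@%@@@@@@
++#%%%%%%%%%%%%%*++++++++++*%%@@%@@@@@@
+*%%%%%%%%%%%%#++++++++++++++#%@@@@@@@@
+*%%%%%%%%%%#+++++++++++++++++*%@@@@@@%
+#%%%%%%%%%#+++++++++=+++++++++*%@@@@%%
+#%%%%%%%%#++++++===++++===+++++*%%@@%%
=#%%%%%%%%+++++==++++++++++=+++++*%@@@@
=*%%%%%%%*++++=+++++++---=+++=++++#@@@@
=#%%%%%%%++++=+++++++=-----=++=++++%%%%
=+%%%%%%*+++=++++++++--==---=++++++#%%%
==#%%%%*++++=+++++++=-=++==-=++=++++%%@
==#%%%%*+++=++++++++--=++#+==+++=+++%@@
==+%%%%*++==++++++++-=++*%++=+++=+++%%%
===#%%%*++=++++++++=-=++##++=+++++++%%%
===+%%%*++=++++++++--+++%*+==+++++++%#+
====#%%*++=+++++++=-=++*%++=+++++=++%#*
====*%%*++=+++++++--=++%*+==++++++++%%%
=====#%#++=+++++++-=+++%++=++++++++*%%%
+====#%%++=++++++=-=++*#++=++++++++#%%%
=====#%%*+==+++++--=+++++==+++++=++%%%%
======#%#++=++++=-=++++++=++++++=+*%%%%
======*%%*+==+++--=+++++==++++++++%%%%%
=======#%#+==+++--=+++++=++++++++#%%%%%
=======#%%#+==+--=+++++==++++++++%%%%%%
========%%%#+==--=+++++==+++++++%%%%%%%
========#%%%#*=-==+++++=+++=++#%%%%%%%%
=========#%%%%+-=+++++==+++++%%%%%%%%%%
=========#%%%%+==+++++=++**%%%%%%%%%%%%
=========#%%%%*==++++==#%%%%%%%%%%%%%%%
=========+%%%%%**===+=#%%%%%%%%%%%%%%%%
-========+#%%%%%%***+*%%%%%%%%%%%%%%%%%
-----=====+%%%%%%%%%%%%%%%%%%%%%%%%%%%#
--------===#%%%%%%%%%%%%%%%%%%%%%%%%%%#
```

The side view confirms all three levers at about 0 rad. In the wrist image, the knob bar's centre is near (290,203) and it lies about 17.5° off the tool x axis.

Run:
```python
from h import *
c=robot.read_camera('wrist')
b=world(c,290.4,203,.081);f=world(c,289.8,194,.051);print(b,f)
p,q=world(c,285-38+2*24.5,160+24,.081),world(c,285-38+2*19,160+60,.081);print(np.degrees(np.arctan2(*(p-q)[[1,0]])))
go(np.r_[(b+f)[:2]/2,.056],75)
```

```text
[0.59834636 0.29844497 0.081     ] [0.59775909 0.29823395 0.051     ]
166.2141734652617
t 63.83 grasp [0.5981 0.2946 0.194 ] closing yaw 92.41 twist 0.304 then shift cm [ 0.1   0.36 13.8 ] q6 -1.23 F [ 0.6  0.3 -0.1]
```

apply_moves([
  [0, 0, 0],
  [0, 0, 0],
  [0.1, 0.35, 3.8],
  [0, 0, 4],
  [0, 0, 3],
  [0, 0, 2],
  [0, 0, 1],
  [0, 0, 0],
], twist=[0.15, 0.15, 0, 0, 0, 0, 0, 0])

```text
t: 64.82
tool_pos: [0.5979, 0.2983, 0.0619]
orientation: [-0.404, -3.115, 0.0]
force: [0.7, 0.4, -0.1]
opening: 0.04
gripper_force: 0.0
```

apply_moves([
  [0, 0, 0],
  [0, 0, 0],
  [0, 0, 0],
  [0, 0, 0],
  [0, 0, 0],
  [0, 0, 0],
], twist=[0, 0, 0, 0, 0, 0], gripper=0.5, squeeze=35)

```text
t: 65.58
tool_pos: [0.5983, 0.2988, 0.0624]
orientation: [0.404, 3.115, 0.001]
force: [1.8, 3.7, 1.7]
opening: 0.0125
gripper_force: 34.8
```

Gripped at 12.5 mm, with little side load. Press down.

apply_moves([
  [0, 0, 0.2],
  [0, 0, 0.2],
  [0, 0, 0.2],
  [0, 0, 0.15],
  [0, 0, 0],
  [0, 0, 0],
], twist=[0, 0, 0, 0, 0, 0])

```text
t: 66.32
tool_pos: [0.5985, 0.2988, 0.0557]
orientation: [0.404, 3.114, 0.002]
force: [-1.6, 3.5, 9.9]
opening: 0.0128
gripper_force: 34.8
```

apply_moves([
  [0, 0, 0.1],
  [0, 0, 0],
  [0, 0, 0],
], twist=[0, 0, 0])

```text
t: 66.7
tool_pos: [0.5986, 0.2988, 0.0557]
orientation: [0.403, 3.114, 0.002]
force: [-4.3, 1.5, 15.8]
opening: 0.0127
gripper_force: 34.8
```

At the bottom stop with about 9 N to spare. Turn clockwise.

apply_moves([
  [0, 0, 0],
  [0, 0, 0],
  [0, 0, 0],
  [0, 0, 0],
  [0, 0, 0],
  [0, 0, 0],
  [0, 0, 0],
  [0, 0, 0],
], twist=[0.14, 0.14, 0.14, 0.14, 0.14, 0.14, 0.14, 0.14])

```text
t: 67.7
tool_pos: [0.5997, 0.2999, 0.0558]
orientation: [2.001, 2.42, 0.008]
force: [2.5, 7.4, 9.9]
opening: 0.013
gripper_force: 34.8
```

apply_moves([
  [0, 0, 0],
  [0, 0, 0],
  [0, 0, 0],
], twist=[0.06, 0.04, 0])

```text
t: 68.08
tool_pos: [0.5999, 0.2999, 0.0557]
orientation: [2.115, 2.321, 0.008]
force: [3.3, 7.3, 9.0]
opening: 0.013
gripper_force: 34.8
```

Run:
```python
from h import *
s=robot.read_state();go(s['tool_pos']);print(s['wrist_torque'],s['gripper_force'],s['tool_pos'])
```

```text
t 68.08 grasp [0.5999 0.2999 0.0497] closing yaw 5.31 twist 0 then shift cm [-0.  -0.  -0.6] q6 0.29 F [3.3 7.3 9. ]
[ 1.3302974  -0.38538824  0.00559173] 34.77422654628754 [0.59988962 0.29992475 0.05574586]
```

apply_moves([
  [0, 0, 0.05],
  [0, 0, 0],
  [0, 0, 0],
], twist=[0.04, 0.04, 0])

```text
t: 68.45
tool_pos: [0.6, 0.2999, 0.0557]
orientation: [2.206, 2.235, 0.009]
force: [1.0, 6.8, 12.7]
opening: 0.013
gripper_force: 35.0
```

Run:
```python
from h import *
s=robot.read_state();go(s['tool_pos']);print(s['wrist_torque'],s['tool_pos'])
```

```text
t 68.45 grasp [0.6001 0.2999 0.0497] closing yaw 0.74 twist 0 then shift cm [-0.   0.  -0.6] q6 0.37 F [ 1.   6.8 12.7]
[ 1.13125086 -0.11659745  0.19263994] [0.60003176 0.29989826 0.05573001]
```

apply_moves([
  [0, 0, 0],
  [0, 0, 0],
  [0, 0, 0],
], twist=[0.04, 0.04, 0])

```text
t: 68.82
tool_pos: [0.6001, 0.2997, 0.0557]
orientation: [2.293, 2.145, 0.008]
force: [2.3, 5.1, 11.3]
opening: 0.013
gripper_force: 36.5
```

Run:
```python
from h import *
s=robot.read_state();go(s['tool_pos']);print(s['wrist_torque'],s['tool_pos'])
```

```text
t 68.83 grasp [0.6001 0.2997 0.0497] closing yaw -3.81 twist 0 then shift cm [ 0.  -0.  -0.6] q6 0.45 F [ 2.3  5.1 11.3]
[ 1.00739047 -0.24319532  0.76107572] [0.60006707 0.29972336 0.05570186]
```

Torque rose to 0.76 N m, so the knob is at its stop. Open so it springs up, lift clear and check.

apply_moves([
  [0, 0, 0],
  [0, 0, 0],
  [0, 0, 0],
  [0, 0, 0],
  [0, 0, -3],
  [0, 0, -5],
  [0, 0, -5],
  [0, 0, 0],
], twist=[0, 0, 0, 0, 0, 0, 0, 0], gripper=5)

```text
t: 69.82
tool_pos: [0.601, 0.2994, 0.1891]
orientation: [2.292, 2.143, 0.014]
force: [0.1, 1.1, -0.4]
opening: 0.0498
gripper_force: 0.0
```

apply_moves([
  [0, 0, 0],
  [0, 0, 0],
  [0, 0, 0],
  [0, 0, 0],
], twist=[0, 0, 0, 0])

```text
t: 70.32
tool_pos: [0.5976, 0.2982, 0.182]
orientation: [-2.294, -2.145, 0.002]
force: [-0.2, 0.4, -1.0]
opening: 0.05
gripper_force: 0.0
```

Run:
```python
from h import *
for i in(1,2,3):blobs('side',i)
c=robot.read_camera('wrist')
p=proj(c,np.array([.599,.299,.07]))[0];u,v=p.astype(int);print(p)
g=c['frame'][v-36:v+37:3,u-40:u+41:2].mean(2)
for r in g: print(''.join(' .:-=+*#%@'[min(9,int(x/25))] for x in r))
go(np.array([.599,.299,.07]))
```

```text
side 1 model a=0,.1..: [[251.8, 211.9], [251.8, 209.0], [252.2, 206.0]] blobs [(24, [250.5, 211.6])]
side 2 model a=0,.1..: [[264.4, 225.2], [264.5, 222.3], [265.0, 219.2]] blobs [(18, [263.7, 225.2])]
side 3 model a=0,.1..: [[278.2, 239.8], [278.4, 236.7], [278.9, 233.6]] blobs [(21, [277.5, 239.6])]
[287.37896431 202.72315337]
%%%%%%%%%%%%%%#*===-++==+=*#%%%%%%%+==###
%%%%%%%%%%%%++++-----------=====++#======
%%%%%%%%%%#+++++---------------==========
%%%%%%%%%*+++++=-:-------::------========
%%%%%%%%+++++==----:-::----:::----=======
%%%%%%%*+++==+---::::::::-----:----======
%%%%%%%+++==+---::::-:::------::-::======
=-==+%*+++=++---:---=-----:-:--::-:-=====
%%%%%%+++=+++---:---=--::---:::-:::-=====
%%%%%%+++++++---:---=--:::-:-:::::::=====
%%%%%%+++++++----:--=--::--::::::::-=====
%%%%%%+++=+++=------=-:-::--:::::::-=====
%%%%%%#++=+++=---:-----::::::::::::-=====
%%%%%%%++=+++=---::-----::::::::::-======
%%%%%%%%+==+==--:::::-:::::::::::-=======
%%%%%%%%#++==-:--::-::::::::::::-========
%%%%%%%%%%*+=--:::::-::::::::::-=========
%%%%%%%%%%%#+==--::::::::::::-===========
%%%%%%#%%%%%##*+=:::::::::--=============
%%%%%%##%%%%%%%##+::::::::===============
%%%%#%%%#%#%%%###+-::::::-===============
#######%%#######+==---===================
+++***#######+==========================-
++++++==--=---==========================-
++++=------------------==================
t 70.53 grasp [0.598  0.2983 0.1768] closing yaw -3.84 twist 0 then shift cm [ 0.08  0.1  10.68] q6 0.45 F [-0.9  0.5  0.6]
```

```bash
python3 -c "
from plant import robot
print(robot.close_job())"
```

```text
the job is handed in; nothing more can be done
None
```

I put both white cassettes in the dock, one in bay 1 and one in bay 3, shut all three levers, pressed and turned the knob to its stop and released it, then handed the job in at about 70 s; the hand-in returned no verdict.

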